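# Load two tins into the gravity-feed dispenser and close its cover

## Task

Load the two food tins lying on their cradles into the gravity-feed dispenser through its open mouth at the high end, the wide tin first and then the narrow one, so that they roll down and would come out at the low end in that order. Leave the flat cover open while you load; then slide it fully closed over the mouth. The utensil rail runs right above the mouth, so come in under it with a tilted tool, and leave the bin, jar, spoon rest and spatula as they are.

Things in the scene. Friction and masses are not known exactly. Their poses are not given: they have to be found in the camera images.
- dispenser: Fixed aluminium tin dispenser. Origin on its underside, on the steel shelf's top (12 mm above the work surface). y runs level along the chute to its HIGH end, x across it away from the robot, z up. Chute floor: rises 12 deg (0.2094 rad) to +y, height above origin 62 mm at y 0. Inside width 94 mm (x -47 to 47). Tins lie across it (axis along x) and roll down by themselves.
- low_stop (a point): Foot of the stop at the chute's low end, where tins come out: on the floor, 115 mm down the slope from y 0; stop 40 mm high. Front wall (robot side) 18 mm high, plus a wire 42 mm above the floor, from the stop to 6 mm past y 0; rear side open-framed, 80 mm high. Loaded, the wide tin lies on the stop (dispenser frame y -89, z 75 mm), the narrow one behind it (y -33, z 79).
- mouth (a point): Point on the chute's floor amid the loading mouth, 90 mm up the slope from y 0 (dispenser frame x 0, y 88, z 80.7 mm). Along the slope the mouth is open above from the cover's upper edge (15 mm + the cover's joint value, from y 0) to the high end wall (150 mm; 18 mm high). Axes as dispenser.
- rail_over_mouth (a point): Centre of the level steel utensil rail straight above the mouth, 155 mm over the floor there. Round, 12 mm thick, part of the dispenser; runs along its y from -125 to 165 mm at x 0, on rear posts (x 60) at both ends. It bars an upright gripper; a tool leaning back some 35 deg towards the robot (gripper body to the dispenser's -x) passes under it.
- cover (a joint): Flat aluminium cover 135 x 100 x 4 mm, held at the rear wall, sliding along the slope 72 mm above the chute floor. Value in m: 0 = fully open (parked over the low end), 0.13 = fully closed over the mouth, at its stop; starts between 0 and 0.02. About 2 N of friction; stays where it is left.
- cover_tab (a point): Centre of the black upright tab on the cover's front edge (62 mm in front of the chute's middle). Tab 24 mm wide across the chute, 12 mm thick along the slide, 36 mm high, square to the slope; it moves with the cover, up the slope to close. Clear of the rail.
- wide_tin_center (a point): Centre of the wide tin: steel with a paper band, 62 mm diameter, 80 mm long, 0.2 to 0.42 kg. Its x axis is the tin's level axis, roughly pointing away from the robot. Lies on two bars of a cradle (base 60 mm wide, 5 mm high), centre 48 mm above the steel shelf. To set it down level under the rail, pick it with the tool leaning along its axis by the same angle.
- narrow_tin_center (a point): Centre of the narrow tin: the same but 48 mm in diameter, 80 mm long, 0.14 to 0.28 kg; centre 39 mm above the steel shelf. Which cradle holds which tin varies. For both tins: the end that points away from the robot when picked must also point away when set down, or a tilted tool lays it crooked.
- bin: Bystander: white plastic swing-door bin, 150 x 130 x 226 mm, left of the dispenser. Origin at the centre of its underside.
- jar: Bystander: glass jar with a steel lid, 72 mm diameter, 130 mm high, right behind. Origin at the centre of its underside.
- spoon_rest: Bystander: round white ceramic spoon rest, 110 mm across, 18 mm high. Origin at the centre of its underside.
- spatula: Bystander: wooden spatula, 260 mm long, lying at the far right. Origin at the centre of its underside.
Not all that is in view belongs to the job. What is shaped like the part that bears wide_tin_center but pink or purple is not meant.

How it is judged:
On the way, in this order (a step that is already met when the one before it is completed fails the run):
1. the wide tin has rolled down to the low end, with the cover still open (y of wide_tin_center in the frame of dispenser between -0.1 and -0.071 m and z of wide_tin_center in the frame of dispenser between 0.06 and 0.095 m and x of wide_tin_center in the frame of dispenser between -0.02 and 0.02 m and angle between the x axis of wide_tin_center and the x axis of dispenser, either way round below 0.35 rad and value of joint cover below 0.04 m), for 0.2 s.
2. the narrow tin has rolled down behind it, with the cover still open (all of step 1 and y of narrow_tin_center in the frame of dispenser between -0.06 and -0.015 m and z of narrow_tin_center in the frame of dispenser between 0.06 and 0.095 m and x of narrow_tin_center in the frame of dispenser between -0.02 and 0.02 m and angle between the x axis of narrow_tin_center and the x axis of dispenser, either way round below 0.35 rad), for 0.2 s.
At the end, for the whole second after the job is handed in: Both tins lie at rest across the chute, the wide one at the low stop (within about 18 mm) and the narrow one next behind it (within about 18 mm), and the cover is closed to within 10 mm of its stop (y of wide_tin_center in the frame of dispenser between -0.1 and -0.071 m and z of wide_tin_center in the frame of dispenser between 0.06 and 0.095 m and x of wide_tin_center in the frame of dispenser between -0.02 and 0.02 m and angle between the x axis of each of wide_tin_center, narrow_tin_center and the x axis of dispenser, either way round below 0.35 rad and y of narrow_tin_center in the frame of dispenser between -0.06 and -0.015 m and z of narrow_tin_center in the frame of dispenser between 0.06 and 0.095 m and x of narrow_tin_center in the frame of dispenser between -0.02 and 0.02 m and value of joint cover above 0.12 m and linear speed of each of wide_tin, narrow_tin below 0.02 m/s); the robot touches nothing.
It fails at once if the bin, jar, spoon rest or spatula is shifted by more than 30 mm (distance of any of bin, jar, spoon_rest, spatula from where it was at the start of the episode above 0.03 m).
It also fails if it takes over 72 s, if anything falls off the work surface, if the arm or the gripper's body presses on something with over 40 N, if the wrist force passes 120 N, or if a joint passes its speed limit or range.

## Robot

A 6-joint arm with a two-finger parallel gripper is mounted at the origin on the work surface. World frame = base frame: x ahead of the robot, y to its left, z up, the work surface at z = 0. Lengths are in m, angles in rad, forces in N, time in s.
With the tool pointing down it reaches from about 0.35 to 0.775 m from the base axis. Payload 5.5 kg.
Tool frame: the origin (TCP) lies midway between the tips of the shut fingers; the grasp point (between the pads) lies 19 mm behind it; z points along the fingers, y is the line along which they close (so a half turn about z gives the same grasp; the last joint's range is limited). The gripper opens to 85 mm and grips with 20 to 120 N. Pads are 22 mm wide; open, the fingers measure 114 mm over their backs; the gripper's body (76 mm by 85 mm) begins 54 mm behind the grasp point. The pads swing forward as they close: fully open they stand 13 mm farther back than shut.
Start: joints at [0.965, 0.313, 0.046, 1.304, 0, 1.431], TCP at [0.258, 0.514, 0.231] pointing down, gripper open.
Joint ranges: [-2.76, 2.76], [-0.86, 1.69], [-1.03, 1.26], [-2.2, 2.34], [-1.47, 1.5], [-3.14, 3.14]. Speed limits (rad/s): [2.57, 2.57, 3.14, 3.14, 3.14, 3.14].

## Interface

Orientations are given as a unit quaternion [w, x, y, z].
In Python, from workcell import env gives the robot as it stands. The module is installed in compiled form; this text tells all that it offers.
- The arm moves only by the tool servo_tool, never from a script. Its argument "increments" is a list of rows, each an object of numbers: "grip": the closure, from 0 (fully open) to 1 (shut); "x", "y", "z": the shift along the tool's x, y, z in mm; "roll": the turn about the tool's z in degrees. In form: [{"grip": .., "x": .., "y": .., "z": .., "roll": ..}, ...]. A call has 1 to 5 rows; each row shifts and turns the commanded pose from where the row before left it, along the tool's axes as they then stand; what a row does not reach is not made up. A row lasts 1/12 s, in which the tool goes at most 41.7 mm and 7.16 degrees, less where a joint would pass 70% of its speed; a pose out of reach is approached as far as the arm can. A call is refused whole if a number of a shift passes 41.7 or a number of a turn 7.16, either way. A call with a gripper value outside its range is refused whole. The fingers move at their own pace and stop on an object; "grip_force" is the grip in N (left out, the last holds). Time passes only in rows, so rows that do not move let the fingers close. It gives the time, the measured TCP pose, the force, the opening and the grip force at its end, in the units of the state.
- env.get_state(): the state, without advancing time (a new reading comes with each control period).
- env.read_camera(name): name is "scene" or "top"; returns the picture (480x640x3 uint8, red, green, blue); there is no depth.
- env.get_calibration(name): a dict with "vertical_fov" (degrees; the focal length in pixels is half the picture's height over the tangent of half this angle, whatever the lens; pixels are square), "cx", "cy" (the principal point, pixels), "rvec" (rotation vector, rad) and "tvec" (3), from world to camera coordinates, as OpenCV has them. Camera axes: x right, y down, z forward; pixel columns grow to the right and rows downward; lengths in m; the calibration is good to about 2 mm. A picture is of the moment at which its call begins. get_calibration takes no time and is no camera call.
- env.hand_in(): hands the job in; it is judged then, once.
The state is a dict: "clock": time; "joint_pos": joint angles; "qvel": joint speeds; "tau": joint torques, N m; "tcp_pos": TCP position; "orientation": TCP orientation; "wrist_force": force on the tool from outside, world axes, zero at the start; "ft_torque": the same for the moment, N m; "finger_gap": finger opening in m; "grip_force": force on a finger pad.
Only numpy, scipy, OpenCV 4.12 (cv2) and the standard library are available. Lean on these libraries where they do the work, as an engineer would, in place of code of your own. Each camera call takes 0.05 s, during which the arm holds its last target. There are 200 camera calls.

## Working session

There is one attempt and no reset: what is moved stays moved. The work goes in short steps, Python scripts to look and compute and a tool call to move; the robot and the scene stay as the last step left them, time stands still between calls to the robot, and variables do not carry over. Pictures are saved under pics/ and viewed, at most 10 in all, crops included, and the job is handed in when it is done.

Besides the shell and the picture viewer there is one more tool, called as name(argument=value, ...), one argument or row to a line, values as JSON. servo_tool: Moves the arm, as the interface text tells. Its arguments: {"type":"object","properties":{"increments":{"type":"array"},"grip_force":{"type":"number"}},"required":["increments"]}

```bash
mkdir -p pics
cat > h.py <<'E'
import numpy as np, cv2
from workcell import env
from scipy.spatial.transform import Rotation as R
def cal(n):
    c=env.get_calibration(n); f=240/np.tan(np.radians(c["vertical_fov"])/2)
    K=np.array([[f,0,c["cx"]],[0,f,c["cy"]],[0,0,1]]); return c,K,R.from_rotvec(np.ravel(c["rvec"])).as_matrix(),np.ravel(c["tvec"])
def ray(n,u,v):
    c,K,Rm,t=cal(n); d=Rm.T@np.linalg.solve(K,[u,v,1]); return -Rm.T@t,d
def onz(n,u,v,z):
    o,d=ray(n,u,v); return o+d*(z-o[2])/d[2]
def proj(n,P):
    c,K,Rm,t=cal(n); p=K@(Rm@np.array(P,float)+t); return p[:2]/p[2]
def snap(n,name):
    im=env.read_camera(n); cv2.imwrite(f"pics/{name}.png",im[:,:,::-1]); return im
E
python3 - <<'E'
from h import *
for n in("scene","top"):
    print(env.get_calibration(n), ray(n,320,240)[0]); snap(n,n+"0")
s=env.get_state();print(s["clock"],s["tcp_pos"],s["orientation"],s["finger_gap"])
E
```

```text
{'vertical_fov': 55.263876109112516, 'cx': 317.87535850482305, 'cy': 243.13160044699663, 'rvec': array([ 2.17612347,  1.08527211, -0.43478764]), 'tvec': array([-0.27499924, -0.19850275,  1.64339785])} [ 1.18381451 -0.54114035  1.05902537]
{'vertical_fov': 51.15923585364436, 'cx': 322.6116898607668, 'cy': 237.45964759780665, 'rvec': array([ 2.21550395, -2.16744408,  0.07632803]), 'tvec': array([-0.03020945,  0.54216728,  1.57088668])} [ 0.4410413  -0.01047385  1.60247177]
0.1 [0.25799213 0.51334142 0.23048469] [-2.98559849e-04  2.30777500e-01  9.73006189e-01 -7.82347578e-04] 0.08539748864180431
```

View pics/scene0.png

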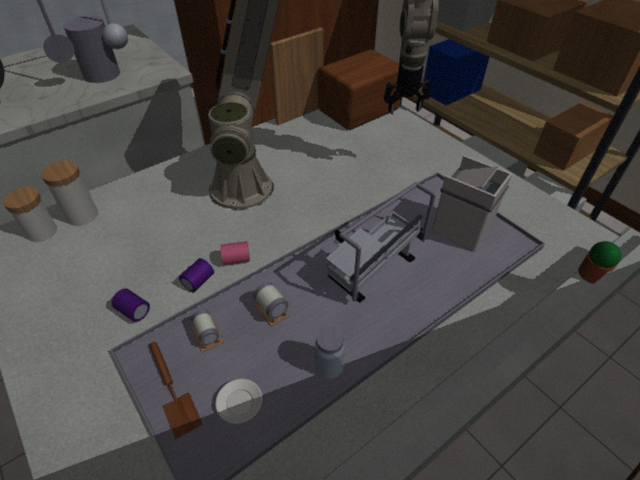

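View pics/top0.png

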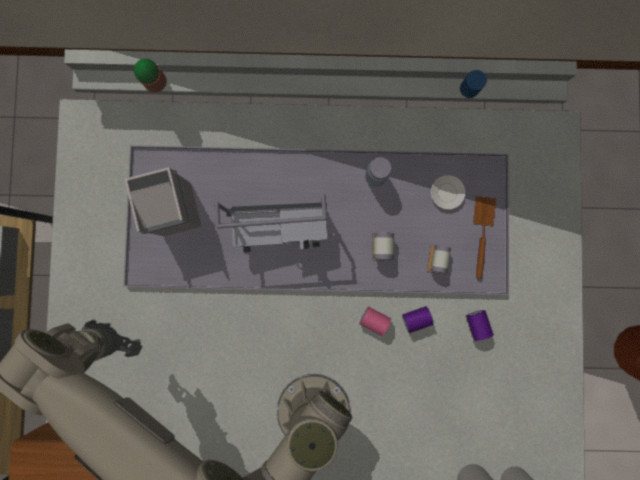

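Top view: the cream tins lie on cradles at about (384,246) and (441,259). The decoys are pink (376,321) and purple (418,319) and (480,325). The larger cream tin at (384,246) looks like the wide one. The dispenser is around (275,225), with the cover parked on the right. Checking with one crop.

Run:
```python
import cv2,numpy as np
a=cv2.imread("pics/top0.png")
c1=cv2.resize(a[190:262,205:345],None,fx=5.7,fy=5.7,interpolation=cv2.INTER_CUBIC)[:400,:798]
c2=cv2.resize(a[225:275,360:460],None,fx=4,fy=4,interpolation=cv2.INTER_CUBIC)
s=cv2.imread("pics/scene0.png")
c3=cv2.resize(s[280:355,185:295],None,fx=2.66,fy=2.66,interpolation=cv2.INTER_CUBIC)
o=np.zeros((600,800,3),np.uint8); o[:400,:798]=c1; o[400:600,:400]=c2;o[400:400+c3.shape[0],400:400+c3.shape[1]]=c3[:200]
cv2.imwrite("pics/crop0.png",np.clip(o*1.4,0,255).astype(np.uint8))
```

```text
(no output)
```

View pics/crop0.png

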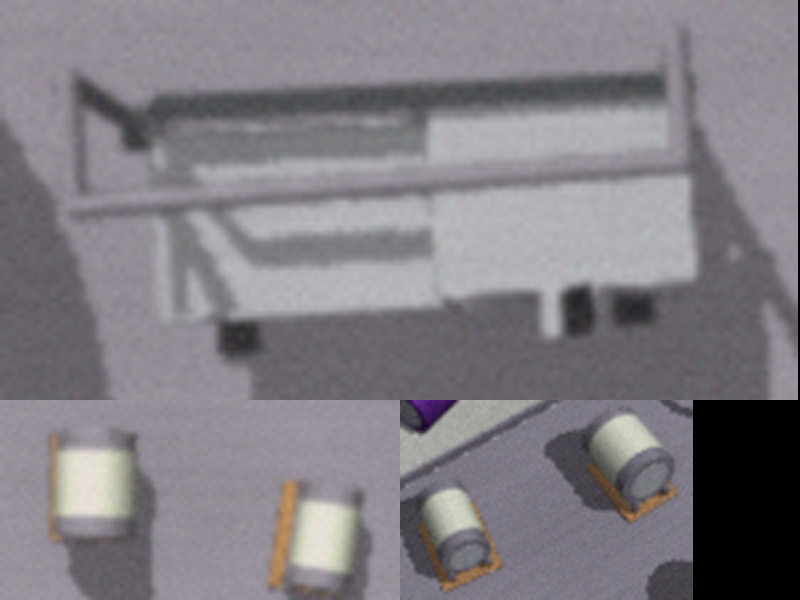

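Run:
```python
from h import *
T=lambda px,py,z:onz("top",205+px/5.7,190+py/5.7,z)
a=T(72,210,.248);b=T(690,163,.248);print("rail hi,lo",a,b,np.linalg.norm(a-b))
d=(a-b)/np.linalg.norm(a-b);print("yaw",np.arctan2(-d[0],d[1]))
print("origin from rail",a-d*.165,b+d*.125)
print("tab top", T(578,310,.012+.062+.072-.02+.036))
hi=T(430,140,.15);print("cover upper edge",hi)
for n in("top","scene"):
    im=cv2.imread(f"pics/{n}0.png");hsv=cv2.cvtColor(im,cv2.COLOR_BGR2HSV).astype(int)
    m=((im[:,:,2].astype(int)-im[:,:,0]>18)&(hsv[:,:,2]>110)&(hsv[:,:,0]>18)&(hsv[:,:,0]<45)).astype(np.uint8)
    box=(360,460,225,275) if n=="top" else (185,295,280,355)
    z=np.zeros_like(m);z[box[2]:box[3],box[0]:box[1]]=1;m=cv2.morphologyEx(m*z,cv2.MORPH_OPEN,np.ones((3,3)))
    k,l,st,ce=cv2.connectedComponentsWithStats(m)
    for i in range(1,k):
        if st[i,4]<40: continue
        ys,xs=np.nonzero(l==i);r=cv2.minAreaRect(np.c_[xs,ys].astype(np.float32))
        print(n,st[i],ce[i],r,[onz(n,*ce[i],zz)[:2].round(4) for zz in(.051,.06)])
for nm,t,bm,z in(("wide",(97,432),(94,535),.06),("narrow",(331,487),(315,590),.051)):
    P=[onz("top",360+q[0]/4,225+(q[1]-400)/4,z+.015) for q in(t,bm)];dd=P[0]-P[1];print(nm,(P[0]+P[1])/2,np.linalg.norm(dd),"yaw",np.arctan2(dd[1],dd[0]))
```

```text
rail hi,lo [0.55041734 0.26758663 0.248     ] [ 0.57940068 -0.02539461  0.248     ] 0.29441134063084096
yaw 0.09860475428199617
origin from rail [0.56666077 0.10338812 0.248     ] [0.56709505 0.0989982  0.248     ]
tab top [0.51244063 0.02856941 0.162     ]
cover upper edge [0.59823337 0.10648488 0.15      ]
wide [ 0.51748018 -0.20551919  0.075     ] 0.07871859414412594 yaw -0.015188956907487354
narrow [ 0.47956975 -0.38178264  0.066     ] 0.08005141338447538 yaw -0.14740970069609674
```

servo_tool(
  increments=[
    {"grip": 0, "x": -20, "y": -14, "z": -30, "roll": 0},
    {"grip": 0, "x": -30, "y": -21, "z": -15, "roll": 0},
    {"grip": 0, "x": -30, "y": -21, "z": -12, "roll": 0},
    {"grip": 0, "x": -30, "y": -21, "z": -12, "roll": 0},
    {"grip": 0, "x": -30, "y": -21, "z": -12, "roll": 0},
  ],
)

```text
clock: 0.52
tcp_pos: [0.3395, 0.3619, 0.3126]
orientation: [-0.0, 0.23, 0.973, -0.0]
wrist_force: [1.2, -0.6, -0.1]
finger_gap: 0.0854
grip_force: 0.0
```

servo_tool(
  increments=[
    {"grip": 0, "x": -30, "y": -21, "z": -12, "roll": 0},
    {"grip": 0, "x": -30, "y": -21, "z": -12, "roll": 0},
    {"grip": 0, "x": -30, "y": -21, "z": -12, "roll": 0},
    {"grip": 0, "x": -30, "y": -21, "z": -12, "roll": 0},
    {"grip": 0, "x": -30, "y": -21, "z": -12, "roll": 0},
  ],
)

```text
clock: 0.93
tcp_pos: [0.4265, 0.2004, 0.3727]
orientation: [-0.0, 0.231, 0.973, -0.0]
wrist_force: [-0.1, 0.5, 0.3]
finger_gap: 0.0852
grip_force: 0.0
```

servo_tool(
  increments=[
    {"grip": 0, "x": -30, "y": -21, "z": -5, "roll": -6.5},
    {"grip": 0, "x": -30, "y": -21, "z": 0, "roll": -6.5},
    {"grip": 0, "x": -30, "y": -21, "z": 0, "roll": -6.5},
    {"grip": 0, "x": 0, "y": 0, "z": 0, "roll": -6.5},
    {"grip": 0, "x": 0, "y": 0, "z": 0, "roll": -6.5},
  ],
)

```text
clock: 1.35
tcp_pos: [0.489, 0.1112, 0.376]
orientation: [-0.001, -0.05, 0.999, -0.0]
wrist_force: [0.0, 0.5, -0.2]
finger_gap: 0.0853
grip_force: 0.0
```

```bash
cat >> h.py <<'E'
def Rt():
    q=np.array(env.get_state()["orientation"]);return R.from_quat(q[[1,2,3,0]]).as_matrix()
def st():
    s=env.get_state();M=Rt();print("t",round(s["clock"],2),"p",np.round(s["tcp_pos"],4),"z",M[:,2].round(3),"y",M[:,1].round(3),"lean",np.degrees(np.arccos(-M[2,2])).round(1),"q",np.round(s["joint_pos"],3),"gap",round(s["finger_gap"],4),"F",np.round(s["wrist_force"],1))
def tool(w): # world shift mm -> tool axes mm
    return (Rt().T@np.array(w,float)).round(1)
E
python3 -c "
from h import *
st();M=Rt();print('x',M[:,0].round(3))"
```

```text
t 1.35 p [0.489  0.1112 0.376 ] z [-0.002 -0.    -1.   ] y [-0.099  0.995  0.   ] lean 0.1 q [ 0.063  0.173  0.215  1.615  0.    -0.036] gap 0.0853 F [ 0.   0.5 -0.2]
x [-0.995 -0.099  0.002]
```

servo_tool(
  increments=[
    {"grip": 0, "x": -41, "y": 0, "z": 0, "roll": 0},
    {"grip": 0, "x": -41, "y": 0, "z": 0, "roll": 0},
    {"grip": 0, "x": -41, "y": 0, "z": 0, "roll": 0},
    {"grip": 0, "x": -41, "y": 0, "z": 0, "roll": 0},
    {"grip": 0, "x": -41, "y": 0, "z": 0, "roll": 0},
  ],
)

```text
clock: 1.77
tcp_pos: [0.6838, 0.1322, 0.3765]
orientation: [-0.0, -0.049, 0.999, 0.0]
wrist_force: [1.6, -0.5, 0.2]
finger_gap: 0.0852
grip_force: 0.0
```

servo_tool(
  increments=[
    {"grip": 0, "x": -41, "y": 0, "z": 0, "roll": 0},
    {"grip": 0, "x": -41, "y": 0, "z": 0, "roll": 0},
    {"grip": 0, "x": -41, "y": 0, "z": 0, "roll": 0},
    {"grip": 0, "x": -41, "y": 0, "z": 0, "roll": 0},
    {"grip": 0, "x": -41, "y": 0, "z": 0, "roll": 0},
  ],
)

```text
clock: 2.18
tcp_pos: [0.7956, 0.137, 0.3234]
orientation: [0.046, -0.049, 0.998, 0.004]
wrist_force: [0.9, 0.2, 0.4]
finger_gap: 0.0853
grip_force: 0.0
```

```bash
python3 -c "
from h import *
st()"
```

```text
t 2.18 p [0.7956 0.137  0.3234] z [ 0.091  0.013 -0.996] y [-0.098  0.995  0.004] lean 5.3 q [ 0.069  0.887  1.262  1.854  0.007 -0.029] gap 0.0853 F [0.9 0.2 0.4]
```

servo_tool(
  increments=[
    {"grip": 0, "x": -30, "y": 0, "z": -25, "roll": 0},
    {"grip": 0, "x": -30, "y": 0, "z": -25, "roll": 0},
    {"grip": 0, "x": -30, "y": 0, "z": -25, "roll": 0},
    {"grip": 0, "x": -30, "y": 0, "z": -25, "roll": 0},
    {"grip": 0, "x": -30, "y": 0, "z": -25, "roll": 0},
  ],
)

```text
clock: 2.6
tcp_pos: [0.8177, 0.1313, 0.3956]
orientation: [0.122, -0.048, 0.991, 0.01]
wrist_force: [0.8, -0.1, -0.4]
finger_gap: 0.0855
grip_force: 0.0
```

```bash
python3 -c "
from h import *
st()"
```

```text
t 2.6 p [0.8177 0.1313 0.3956] z [ 0.241  0.032 -0.97 ] y [-0.099  0.995  0.008] lean 14.1 q [ 0.056  0.806  1.265  1.784  0.018 -0.04 ] gap 0.0855 F [ 0.8 -0.1 -0.4]
```

servo_tool(
  increments=[
    {"grip": 0, "x": -41, "y": 0, "z": 0, "roll": 0},
    {"grip": 0, "x": -41, "y": 0, "z": 0, "roll": 0},
    {"grip": 0, "x": -41, "y": 0, "z": 0, "roll": 0},
    {"grip": 0, "x": -41, "y": 0, "z": 0, "roll": 0},
    {"grip": 0, "x": -41, "y": 0, "z": 0, "roll": 0},
  ],
)

```text
clock: 3.02
tcp_pos: [0.911, 0.1346, 0.3754]
orientation: [0.195, -0.048, 0.98, 0.015]
wrist_force: [0.6, 0.8, -1.0]
finger_gap: 0.0858
grip_force: 0.0
```

```bash
python3 -c "
from h import *
st()"
```

```text
t 3.02 p [0.911  0.1346 0.3754] z [ 0.38   0.048 -0.924] y [-0.099  0.995  0.011] lean 22.5 q [ 0.05   0.862  1.265  1.582  0.029 -0.041] gap 0.0858 F [ 0.6  0.8 -1. ]
```

servo_tool(
  increments=[
    {"grip": 0, "x": -41, "y": 0, "z": 0, "roll": 0},
    {"grip": 0, "x": -41, "y": 0, "z": 0, "roll": 0},
    {"grip": 0, "x": -41, "y": 0, "z": 0, "roll": 0},
    {"grip": 0, "x": -41, "y": 0, "z": 0, "roll": 0},
    {"grip": 0, "x": -41, "y": 0, "z": 0, "roll": 0},
  ],
)

```text
clock: 3.43
tcp_pos: [0.9866, 0.1369, 0.388]
orientation: [0.271, -0.047, 0.961, 0.02]
wrist_force: [-0.4, -0.7, 0.2]
finger_gap: 0.0851
grip_force: 0.0
```

```bash
python3 -c "
from h import *
st()"
```

```text
t 3.43 p [0.9866 0.1369 0.388 ] z [ 0.519  0.063 -0.852] y [-0.1    0.995  0.013] lean 31.5 q [ 0.046  0.887  1.265  1.4    0.039 -0.04 ] gap 0.0851 F [-0.4 -0.7  0.2]
```

servo_tool(
  increments=[
    {"grip": 0, "x": -41, "y": 0, "z": 0, "roll": 0},
    {"grip": 0, "x": -41, "y": 0, "z": 0, "roll": 0},
    {"grip": 0, "x": 33, "y": 0, "z": -22, "roll": 0},
    {"grip": 0, "x": 33, "y": 0, "z": -22, "roll": 0},
    {"grip": 0, "x": 33, "y": 0, "z": -22, "roll": 0},
  ],
)

```text
clock: 3.85
tcp_pos: [0.9417, 0.1296, 0.4005]
orientation: [0.3, -0.046, 0.952, 0.021]
wrist_force: [0.9, -0.3, 1.1]
finger_gap: 0.0854
grip_force: 0.0
```

servo_tool(
  increments=[
    {"grip": 0, "x": 33, "y": 0, "z": -22, "roll": 0},
    {"grip": 0, "x": 33, "y": 0, "z": -22, "roll": 0},
    {"grip": 0, "x": 33, "y": 0, "z": -22, "roll": 0},
    {"grip": 0, "x": 33, "y": 0, "z": -22, "roll": 0},
    {"grip": 0, "x": 33, "y": 0, "z": -22, "roll": 0},
  ],
)

```text
clock: 4.27
tcp_pos: [0.7414, 0.11, 0.3997]
orientation: [0.302, -0.046, 0.952, 0.021]
wrist_force: [-0.9, 0.2, 0.5]
finger_gap: 0.0852
grip_force: 0.0
```

```bash
python3 -c "
from h import *
st();M=Rt();print(M[:,0].round(3), np.arctan2(M[1,2],M[0,2]))"
```

```text
t 4.27 p [0.7414 0.11   0.3997] z [ 0.573  0.068 -0.817] y [-0.101  0.995  0.013] lean 35.2 q [ 0.017  0.15   0.049  0.858  0.059 -0.062] gap 0.0852 F [-0.9  0.2  0.5]
[-0.814 -0.075 -0.577] 0.11902842808286838
```

```bash
cat >> h.py <<'E'
def plan(wps,start=None,roll=0,step=40.):
    """wps: world TCP waypoints (m); orientation after 'roll' deg already made"""
    M=Rt()@R.from_euler("z",roll,degrees=True).as_matrix();p=np.array(env.get_state()["tcp_pos"] if start is None else start)
    for w in wps:
        d=(np.array(w)-p)*1000;n=int(np.ceil(np.linalg.norm(d)/step));print(n,"rows of",(M.T@d/n).round(1));p=np.array(w)
    return M
E
python3 - <<'E'
from h import *
print("wide->scene",proj("scene",[.5175,-.2055,.06]),"narrow",proj("scene",[.4796,-.3818,.051]))
for e in([.5504,.2676,.248],[.5794,-.0254,.248]): print(proj("scene",e))
M=plan([[.48,-.21,.30],[.4745,-.2106,.1213],[.5318,-.2038,.0396]],roll=8.1)
print(M.round(3))
E
```

```text
wide->scene [269.95546548 299.36252013] narrow [204.86948597 325.27972152]
[414.88404531 183.03854511]
[338.8598021  234.62111481]
11 rows of [ 22.7 -30.2  -8.2]
5 rows of [21.2 -3.5 28.6]
3 rows of [-0.  -0.  33.3]
[[-0.82   0.015  0.573]
 [ 0.066  0.995  0.068]
 [-0.569  0.094 -0.817]]
```

servo_tool(
  increments=[
    {"grip": 0, "x": 0, "y": 0, "z": 0, "roll": 4},
    {"grip": 0, "x": 0, "y": 0, "z": 0, "roll": 4},
    {"grip": 0, "x": 22.7, "y": -30.2, "z": -8.2, "roll": 0},
    {"grip": 0, "x": 22.7, "y": -30.2, "z": -8.2, "roll": 0},
    {"grip": 0, "x": 22.7, "y": -30.2, "z": -8.2, "roll": 0},
  ],
)

```text
clock: 4.68
tcp_pos: [0.6716, 0.0226, 0.3726]
orientation: [0.3, 0.02, 0.953, 0.042]
wrist_force: [-0.1, -0.6, -0.5]
finger_gap: 0.0854
grip_force: 0.0
```

servo_tool(
  increments=[
    {"grip": 0, "x": 22.7, "y": -30.2, "z": -8.2, "roll": 0},
    {"grip": 0, "x": 22.7, "y": -30.2, "z": -8.2, "roll": 0},
    {"grip": 0, "x": 22.7, "y": -30.2, "z": -8.2, "roll": 0},
    {"grip": 0, "x": 22.7, "y": -30.2, "z": -8.2, "roll": 0},
    {"grip": 0, "x": 22.7, "y": -30.2, "z": -8.2, "roll": 0},
  ],
)

```text
clock: 5.1
tcp_pos: [0.5526, -0.124, 0.328]
orientation: [0.3, 0.02, 0.953, 0.041]
wrist_force: [-0.3, -1.1, 0.6]
finger_gap: 0.0852
grip_force: 0.0
```

servo_tool(
  increments=[
    {"grip": 0, "x": 22.7, "y": -30.2, "z": -8.2, "roll": 0},
    {"grip": 0, "x": 22.7, "y": -30.2, "z": -8.2, "roll": 0},
    {"grip": 0, "x": 22.7, "y": -30.2, "z": -8.2, "roll": 0},
    {"grip": 0, "x": 21, "y": -3.5, "z": 28.6, "roll": 0},
    {"grip": 0, "x": 21, "y": -3.5, "z": 28.6, "roll": 0},
  ],
)

```text
clock: 5.52
tcp_pos: [0.4806, -0.2158, 0.2311]
orientation: [0.3, 0.022, 0.953, 0.037]
wrist_force: [0.4, -0.3, -0.3]
finger_gap: 0.0856
grip_force: 0.0
```

servo_tool(
  increments=[
    {"grip": 0, "x": 21, "y": -3.5, "z": 28.6, "roll": 0},
    {"grip": 0, "x": 21, "y": -3.5, "z": 28.6, "roll": 0},
    {"grip": 0, "x": 0, "y": 0, "z": 0, "roll": 0},
  ],
)

```text
clock: 5.77
tcp_pos: [0.4745, -0.2084, 0.1505]
orientation: [0.294, 0.022, 0.955, 0.044]
wrist_force: [-1.2, 1.3, -1.7]
finger_gap: 0.0853
grip_force: 0.0
```

Run:
```python
from h import *
st();plan([[.4745,-.2106,.1213],[.5318,-.2038,.0396]])
a=snap("scene","s1");b=snap("top","t1")
c=np.zeros((480,800,3),np.uint8);c[:,:400]=cv2.resize(a[230:350,200:300],(400,480));c[:,400:]=cv2.resize(b[180:300,340:440],(400,480))
cv2.imwrite("pics/c1.png",np.clip(c[:,:,::-1]*1.4,0,255).astype(np.uint8))
```

```text
t 5.77 p [ 0.4745 -0.2084  0.1505] z [ 0.563  0.072 -0.823] y [0.016 0.995 0.098] lean 34.6 q [-0.856 -0.048 -0.75   0.503  0.492 -0.717] gap 0.0853 F [-1.2  1.3 -1.7]
1 rows of [16.2 -5.1 23.9]
3 rows of [-0.4 -0.1 33.3]
```

View pics/c1.png

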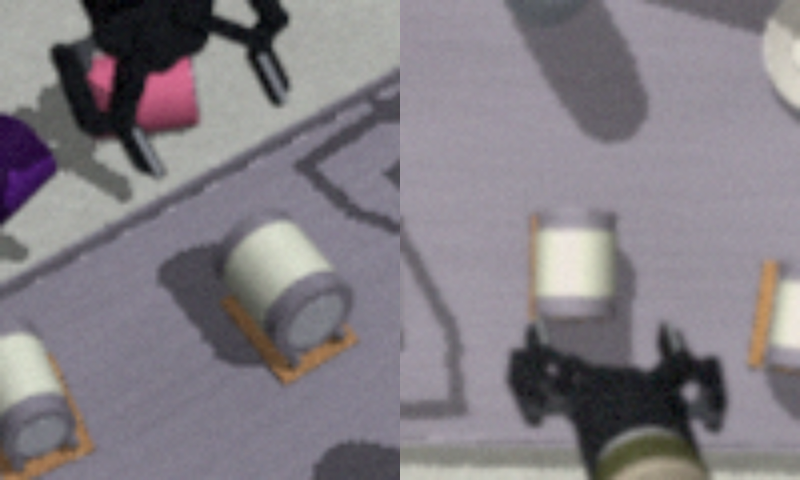

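Both views: the open fingers straddle the wide tin's axis (top fingertips at x≈535 and 668 in the crop, tin 540–612, offset explained by height). Going in.

servo_tool(
  increments=[
    {"grip": 0, "x": 16, "y": -5, "z": 24, "roll": 0},
    {"grip": 0, "x": 0, "y": 0, "z": 25, "roll": 0},
    {"grip": 0, "x": 0, "y": 0, "z": 25, "roll": 0},
    {"grip": 0, "x": 0, "y": 0, "z": 25, "roll": 0},
    {"grip": 0, "x": 0, "y": 0, "z": 25, "roll": 0},
  ],
)

```text
clock: 6.28
tcp_pos: [0.5396, -0.2096, 0.0486]
orientation: [0.3, 0.019, 0.953, 0.04]
wrist_force: [0.1, -1.3, 0.1]
finger_gap: 0.0856
grip_force: 0.0
```

servo_tool(
  increments=[
    {"grip": 0, "x": 0, "y": 0, "z": 0, "roll": 0},
  ],
)

```text
clock: 6.37
tcp_pos: [0.5386, -0.2078, 0.0454]
orientation: [0.298, 0.019, 0.953, 0.042]
wrist_force: [0.0, -0.1, 0.2]
finger_gap: 0.0859
grip_force: 0.0
```

Run:
```python
from h import *
st();plan([[.5318,-.2038,.0396]])
```

```text
t 6.37 p [ 0.5386 -0.2078  0.0454] z [ 0.57   0.068 -0.819] y [0.012 0.996 0.091] lean 35.0 q [-0.742  0.208 -0.819  0.115  0.45  -0.602] gap 0.0859 F [ 0.  -0.1  0.2]
1 rows of [9.1 3.4 1.2]
```

servo_tool(
  increments=[
    {"grip": 0, "x": 9, "y": 3.5, "z": 2, "roll": 0},
    {"grip": 0, "x": 0, "y": 0, "z": 0, "roll": 0},
    {"grip": 1, "x": 0, "y": 0, "z": 0, "roll": 0},
    {"grip": 1, "x": 0, "y": 0, "z": 0, "roll": 0},
    {"grip": 1, "x": 0, "y": 0, "z": 0, "roll": 0},
  ],
  grip_force=60,
)

```text
clock: 6.78
tcp_pos: [0.5297, -0.2032, 0.0402]
orientation: [0.298, 0.02, 0.953, 0.042]
wrist_force: [-6.0, 1.8, 10.3]
finger_gap: 0.0605
grip_force: 61.8
```

servo_tool(
  increments=[
    {"grip": 1, "x": 0, "y": 0, "z": 0, "roll": 0},
    {"grip": 1, "x": 0, "y": 0, "z": 0, "roll": 0},
    {"grip": 1, "x": 0, "y": 0, "z": 0, "roll": 0},
  ],
)

```text
clock: 7.03
tcp_pos: [0.5297, -0.2032, 0.0402]
orientation: [0.298, 0.02, 0.953, 0.042]
wrist_force: [-6.6, 1.6, 11.0]
finger_gap: 0.0611
grip_force: 61.8
```

Run:
```python
from h import *
st()
```

```text
t 7.03 p [ 0.5297 -0.2032  0.0402] z [ 0.571  0.067 -0.819] y [0.014 0.996 0.092] lean 35.1 q [-0.748  0.203 -0.846  0.095  0.453 -0.606] gap 0.0611 F [-6.6  1.6 11. ]
```

```bash
cat >> h.py <<'E'
DO=np.array([.567,.101,.012]);DY=.0986
DX=np.array([np.cos(DY),np.sin(DY),0]);DYv=np.array([-np.sin(DY),np.cos(DY),0])
E
python3 - <<'E'
from h import *
M=Rt();p=np.array(env.get_state()["tcp_pos"]);c=M.T@(np.array([.5175,-.2055,.06])-p);np.save("c.npy",c);print(c)
# up, roll, over
P=M@R.from_euler("z",-8,degrees=True).as_matrix()
t=lambda C:np.array(C)-P@c
ax=P@M.T@np.array([np.cos(-.015),np.sin(-.015),0]);print("axis at place",ax.round(3),DX.round(3))
g=DO+.003*DX+.0865*DYv+[0,0,.116]
print("g",g);up=p+[0,0,.14]
plan([up]);plan([t([.46,g[1]-.010,.20]),t([.46,g[1]-.010,.15]),t(g+[0,0,.022]),t(g)],start=t(np.array([.5175,-.2055,.20])),roll=-8)
E
```

```text
[-0.00131759 -0.00064197 -0.02334194]
axis at place [0.995 0.099 0.006] [0.995 0.098 0.   ]
g [0.56147034 0.18737519 0.128     ]
4 rows of [-19.8   3.2 -28.6]
10 rows of [ 1.8 38.7 -0.7]
2 rows of [14.4 -0.3 20.5]
3 rows of [-27.8  -0.1  19.5]
1 rows of [12.6 -0.3 18. ]
```

servo_tool(
  increments=[
    {"grip": 1, "x": -19.8, "y": 3.2, "z": -28.6, "roll": 0},
    {"grip": 1, "x": -19.8, "y": 3.2, "z": -28.6, "roll": 0},
    {"grip": 1, "x": 2.5, "y": 1.9, "z": -30, "roll": 0},
    {"grip": 1, "x": 2.5, "y": 1.9, "z": -30, "roll": 0},
    {"grip": 1, "x": 2.5, "y": 1.9, "z": -30, "roll": 0},
  ],
)

```text
clock: 7.45
tcp_pos: [0.4707, -0.2023, 0.1794]
orientation: [0.297, 0.021, 0.954, 0.042]
wrist_force: [-0.7, -1.0, -4.8]
finger_gap: 0.0607
grip_force: 67.8
```

servo_tool(
  increments=[
    {"grip": 1, "x": 0, "y": 0, "z": 0, "roll": -4},
    {"grip": 1, "x": 0, "y": 0, "z": 0, "roll": -4},
    {"grip": 1, "x": 0, "y": 0, "z": 0, "roll": 0},
  ],
)

```text
clock: 7.7
tcp_pos: [0.4714, -0.2031, 0.1789]
orientation: [0.299, -0.046, 0.953, 0.02]
wrist_force: [0.2, 0.6, -3.6]
finger_gap: 0.0603
grip_force: 68.2
```

```bash
cat >> h.py <<'E'
def tp(C): return np.array(C)-Rt()@np.load("c.npy")   # TCP for tin centre C
E
python3 - <<'E'
from h import *
st();print("centre",np.array(env.get_state()["tcp_pos"])+Rt()@np.load("c.npy"));g=DO+.003*DX+.0865*DYv+[0,0,.116]
plan([tp([.46,g[1]-.010,.20]),tp([.46,g[1]-.010,.15]),tp(g+[0,0,.022]),tp(g)])
E
```

```text
t 7.7 p [ 0.4714 -0.2031  0.1789] z [ 0.568  0.066 -0.82 ] y [-0.1    0.995  0.011] lean 34.9 q [-0.853 -0.099 -0.72   0.573  0.491 -0.855] gap 0.0603 F [ 0.2  0.6 -3.6]
centre [ 0.45927586 -0.2052214   0.19883703]
10 rows of [-3.  38.1  2.5]
2 rows of [14.3 -0.3 20.5]
3 rows of [-27.9  -0.1  19.4]
1 rows of [12.6 -0.2 18. ]
```

servo_tool(
  increments=[
    {"grip": 1, "x": -3, "y": 38, "z": 2.5, "roll": 0},
    {"grip": 1, "x": -3, "y": 38, "z": 2.5, "roll": 0},
    {"grip": 1, "x": -3, "y": 38, "z": 2.5, "roll": 0},
    {"grip": 1, "x": -3, "y": 38, "z": 2.5, "roll": 0},
    {"grip": 1, "x": -3, "y": 38, "z": 2.5, "roll": 0},
  ],
)

```text
clock: 8.12
tcp_pos: [0.4711, -0.0104, 0.1783]
orientation: [0.299, -0.044, 0.953, 0.022]
wrist_force: [1.0, -0.2, -2.4]
finger_gap: 0.061
grip_force: 68.1
```

servo_tool(
  increments=[
    {"grip": 1, "x": -3, "y": 38, "z": 2.5, "roll": 0},
    {"grip": 1, "x": -3, "y": 38, "z": 2.5, "roll": 0},
    {"grip": 1, "x": -3, "y": 38, "z": 2.5, "roll": 0},
    {"grip": 1, "x": -3, "y": 38, "z": 2.5, "roll": 0},
    {"grip": 1, "x": -3, "y": 38, "z": 2.5, "roll": 0},
  ],
)

```text
clock: 8.53
tcp_pos: [0.4711, 0.1811, 0.1794]
orientation: [0.299, -0.045, 0.953, 0.022]
wrist_force: [1.5, 0.2, -3.9]
finger_gap: 0.0604
grip_force: 68.1
```

servo_tool(
  increments=[
    {"grip": 1, "x": 14, "y": 0, "z": 20.5, "roll": 0},
    {"grip": 1, "x": 14, "y": 0, "z": 20.5, "roll": 0},
    {"grip": 1, "x": 0, "y": 0, "z": 0, "roll": 0},
  ],
)

```text
clock: 8.78
tcp_pos: [0.4675, 0.1805, 0.1236]
orientation: [0.293, -0.047, 0.955, 0.021]
wrist_force: [-1.3, -1.6, -4.3]
finger_gap: 0.0603
grip_force: 67.8
```

Run:
```python
from h import *
st();print("centre",np.array(env.get_state()["tcp_pos"])+Rt()@np.load("c.npy"));g=DO+.003*DX+.0865*DYv+[0,0,.116]
plan([tp([.46,g[1]-.010,.15]),tp(g+[0,0,.022]),tp(g)])
a=snap("scene","s2");b=snap("top","t2")
c=np.zeros((480,800,3),np.uint8);c[:,:400]=cv2.resize(a[150:310,310:443],(400,480));c[:,400:]=cv2.resize(b[150:310,205:338],(400,480))
cv2.imwrite("pics/c2.png",np.clip(c[:,:,::-1]*1.4,0,255).astype(np.uint8))
```

```text
t 8.78 p [0.4675 0.1805 0.1236] z [ 0.558  0.068 -0.827] y [-0.103  0.995  0.013] lean 34.2 q [ 0.252 -0.136 -0.947  0.167 -0.073  0.131] gap 0.0603 F [-1.3 -1.6 -4.3]
centre [0.45562446 0.17838712 0.14361743]
1 rows of [-7.1 -1.4 -2.9]
3 rows of [-28.1  -0.2  19.1]
1 rows of [12.4 -0.3 18.2]
```

View pics/c2.png

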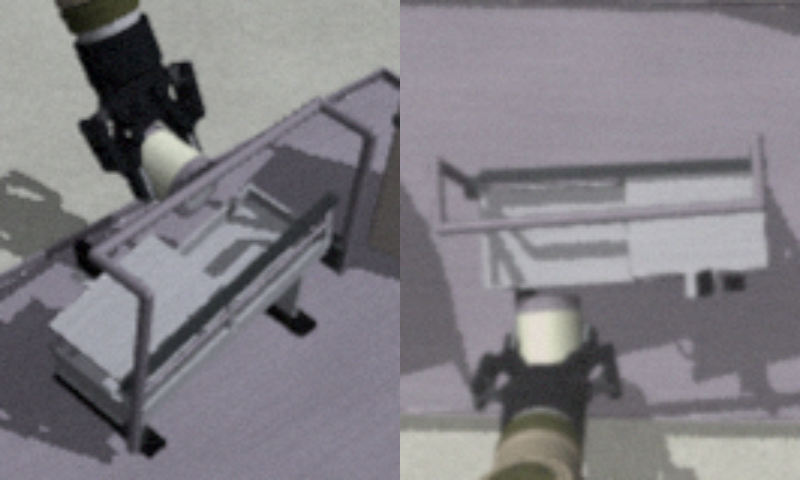

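The tin is held level in front of the mouth (top crop tin at (548,328), mouth spanning 487–627) and clear of the rail. Moving in.

servo_tool(
  increments=[
    {"grip": 1, "x": -7, "y": -1.4, "z": -3, "roll": 0},
    {"grip": 1, "x": -21, "y": -0.2, "z": 14.5, "roll": 0},
    {"grip": 1, "x": -21, "y": -0.2, "z": 14.5, "roll": 0},
    {"grip": 1, "x": -21, "y": -0.2, "z": 14.5, "roll": 0},
    {"grip": 1, "x": -21, "y": -0.2, "z": 14.5, "roll": 0},
  ],
)

```text
clock: 9.3
tcp_pos: [0.5818, 0.1874, 0.1402]
orientation: [0.301, -0.045, 0.952, 0.022]
wrist_force: [-77.6, 1.4, 43.7]
finger_gap: 0.0605
grip_force: 78.2
```

servo_tool(
  increments=[
    {"grip": 1, "x": 0, "y": 0, "z": 0, "roll": 0},
  ],
)

```text
clock: 9.38
tcp_pos: [0.5835, 0.1874, 0.1402]
orientation: [0.301, -0.044, 0.952, 0.022]
wrist_force: [-0.0, -0.6, -3.2]
finger_gap: 0.0607
grip_force: 71.1
```

```bash
cat >> h.py <<'E'
def cen():
    C=np.array(env.get_state()["tcp_pos"])+Rt()@np.load("c.npy");d=C-DO;print("centre",C.round(4),"disp",np.round([d@DX,d@DYv,d[2]],4))
E
python3 - <<'E'
from h import *
st();cen();g=DO+.003*DX+.0865*DYv+[0,0,.114]
plan([tp(g)])
E
```

```text
t 9.38 p [0.5835 0.1874 0.1402] z [ 0.571  0.068 -0.818] y [-0.097  0.995  0.015] lean 35.1 q [ 0.204  0.054 -0.731  0.175 -0.049  0.095] gap 0.0607 F [-0.  -0.6 -3.2]
centre [0.5713 0.1852 0.16  ] disp [0.0126 0.0834 0.148 ]
1 rows of [27.5  2.6 22.3]
```

servo_tool(
  increments=[
    {"grip": 1, "x": 8, "y": 0, "z": -5.7, "roll": 0},
    {"grip": 1, "x": 0, "y": 0, "z": 0, "roll": 0},
  ],
)

```text
clock: 9.55
tcp_pos: [0.5686, 0.1861, 0.138]
orientation: [0.299, -0.045, 0.953, 0.021]
wrist_force: [-2.0, 0.4, -4.1]
finger_gap: 0.0608
grip_force: 71.2
```

Run:
```python
from h import *
st();cen()
a=snap("scene","s3");b=snap("top","t3")
c=np.zeros((480,800,3),np.uint8);c[:,:400]=cv2.resize(a[180:280,340:423],(400,480),interpolation=2);c[:,400:]=cv2.resize(b[180:280,225:308],(400,480),interpolation=2)
cv2.imwrite("pics/c3.png",np.clip(c[:,:,::-1]*1.4,0,255).astype(np.uint8))
```

```text
t 9.55 p [0.5686 0.1861 0.138 ] z [ 0.568  0.067 -0.82 ] y [-0.098  0.995  0.014] lean 34.9 q [ 0.208  0.031 -0.759  0.174 -0.052  0.098] gap 0.0608 F [-2.   0.4 -4.1]
centre [0.5565 0.184  0.1579] disp [-0.0023  0.0837  0.1459]
```

View pics/c3.png

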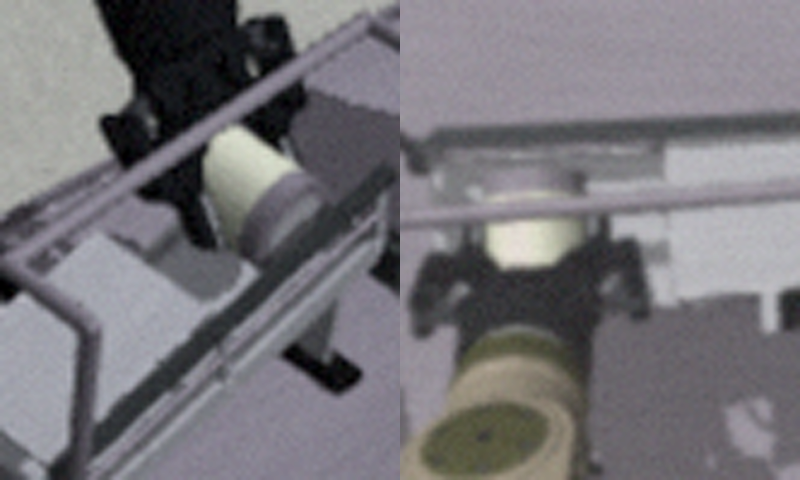

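Run:
```python
from h import *
for z in(.158,.188):
    P=onz("top",252.6,180+166*100/480,z);d=P-DO;print(z,P,d@DX,d@DYv)
# left/right edges of band mid
for u in(485,583):
    d=onz("top",225+(u-400)*83/400,180+225*100/480,.158)-DO;print(d@DX,d@DYv)
# rear wall top edge & floor edges at crop y
for u,v,z in((560,120,.17),(560,143,.17),(663,145,.15),(663,300,.15)):
    d=onz("top",225+(u-400)*83/400,180+v*100/480,z)-DO;print("feat",d@DX,d@DYv)
g=DO+.003*DX+.0865*DYv+[0,0,.116];plan([tp(g)])
```

```text
0.158 [0.59549906 0.18631015 0.158     ] 0.036758592627524976 0.08209034163927352
0.188 [0.59229115 0.18222318 0.188     ] 0.03316394241802228 0.07833900475340654
0.0033529080834699696 0.11317582481499339
-0.0011221974948016366 0.05466355534735146
feat 0.061700350718167186 0.06268533650795272
feat 0.04789125496463271 0.06363514232587655
feat 0.04451813654563121 0.0039866726066753845
feat -0.04939227160600073 0.010702572555411679
1 rows of [12.9  2.  27.4]
```

servo_tool(
  increments=[
    {"grip": 1, "x": 6, "y": 1, "z": 14, "roll": 0},
    {"grip": 1, "x": 6, "y": 1, "z": 12, "roll": 0},
    {"grip": 1, "x": 0, "y": 0, "z": 0, "roll": 0},
  ],
)

```text
clock: 9.9
tcp_pos: [0.5722, 0.1897, 0.1069]
orientation: [0.298, -0.046, 0.953, 0.021]
wrist_force: [-0.9, -0.9, -4.3]
finger_gap: 0.0609
grip_force: 70.9
```

Run:
```python
from h import *
st();cen()
```

```text
t 9.9 p [0.5722 0.1897 0.1069] z [ 0.565  0.068 -0.822] y [-0.1    0.995  0.013] lean 34.7 q [ 0.214  0.089 -0.792  0.087 -0.054  0.101] gap 0.0609 F [-0.9 -0.9 -4.3]
centre [0.5602 0.1876 0.1268] disp [0.0017 0.0868 0.1148]
```

servo_tool(
  increments=[
    {"grip": 0.0, "x": 0, "y": 0, "z": 0, "roll": 0},
    {"grip": 0, "x": 0, "y": 0, "z": 0, "roll": 0},
    {"grip": 0, "x": 0, "y": 0, "z": 0, "roll": 0},
    {"grip": 0, "x": -8.6, "y": 0, "z": -12.3, "roll": 0},
    {"grip": 0, "x": -8.6, "y": 0, "z": -12.3, "roll": 0},
  ],
)

```text
clock: 10.32
tcp_pos: [0.574, 0.1898, 0.1397]
orientation: [0.299, -0.046, 0.953, 0.021]
wrist_force: [0.6, -0.4, 0.5]
finger_gap: 0.0855
grip_force: 0.0
```

servo_tool(
  increments=[
    {"grip": 0, "x": 0, "y": 0, "z": -12, "roll": 0},
    {"grip": 0, "x": 0, "y": 0, "z": -20, "roll": 0},
    {"grip": 0, "x": 0, "y": 0, "z": -35, "roll": 0},
    {"grip": 0, "x": 20, "y": 0, "z": -35, "roll": 0},
    {"grip": 0, "x": 20, "y": 0, "z": -35, "roll": 0},
  ],
)

```text
clock: 10.73
tcp_pos: [0.4641, 0.1775, 0.232]
orientation: [0.301, -0.046, 0.952, 0.022]
wrist_force: [0.1, -0.4, 0.9]
finger_gap: 0.0858
grip_force: 0.0
```

Run:
```python
from h import *
st()
a=snap("scene","s4");b=snap("top","t4")
c=np.zeros((480,800,3),np.uint8);c[:,:400]=cv2.resize(a[180:300,320:420],(400,480),interpolation=2);c[:,400:]=cv2.resize(b[180:300,230:330],(400,480),interpolation=2)
cv2.imwrite("pics/c4.png",np.clip(c[:,:,::-1]*1.4,0,255).astype(np.uint8))
```

```text
t 10.73 p [0.4641 0.1775 0.232 ] z [ 0.572  0.069 -0.817] y [-0.1    0.995  0.014] lean 35.2 q [ 0.249 -0.29  -0.764  0.486 -0.074  0.13 ] gap 0.0858 F [ 0.1 -0.4  0.9]
```

View pics/c4.png

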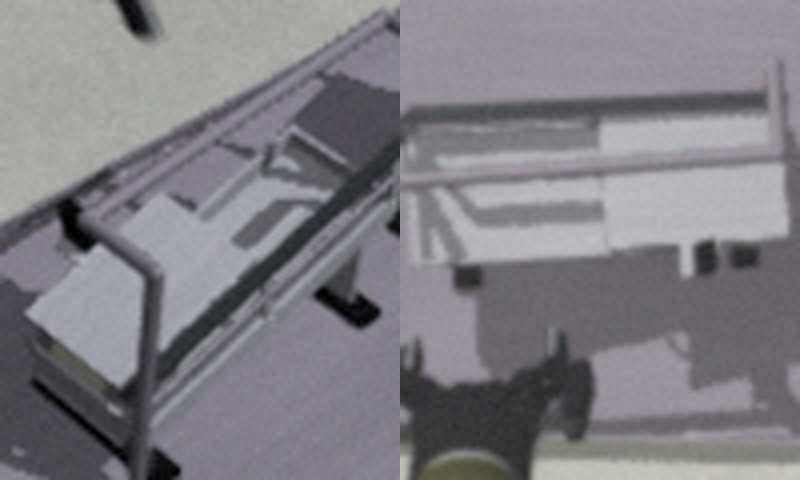

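The wide tin has rolled down under the cover to the stop (cream band at (75,360) in the left crop); cover still open. Next, the narrow tin.

servo_tool(
  increments=[
    {"grip": 0, "x": 0, "y": 0, "z": 0, "roll": 5.7},
    {"grip": 0, "x": 0, "y": 0, "z": 0, "roll": 5.7},
    {"grip": 0, "x": 0, "y": 0, "z": 0, "roll": 5.7},
    {"grip": 0, "x": 0, "y": 0, "z": 0, "roll": 0},
  ],
)

```text
clock: 11.17
tcp_pos: [0.4644, 0.1777, 0.2299]
orientation: [0.294, 0.097, 0.949, 0.067]
wrist_force: [-0.2, -0.2, 0.8]
finger_gap: 0.0854
grip_force: 0.0
```

Run:
```python
from h import *
st();M=Rt();a=np.array([np.cos(-.147),np.sin(-.147),0]);print("y.a",M[:,1]@a)
plan([[.46,-.15,.232],[.435,-.387,.1147],[.4922,-.3803,.033]])
```

```text
t 11.17 p [0.4644 0.1777 0.2299] z [ 0.57   0.069 -0.818] y [0.146 0.972 0.183] lean 35.1 q [ 0.249 -0.286 -0.766  0.483 -0.074  0.43 ] gap 0.0854 F [-0.2 -0.2  0.8]
y.a 0.001673154170497858
9 rows of [ -7.9 -35.4  -3. ]
7 rows of [  4.4 -36.5   9.3]
3 rows of [-0.1 -0.  33.3]
```

servo_tool(
  increments=[
    {"grip": 0, "x": -8, "y": -35.4, "z": -3, "roll": 0},
    {"grip": 0, "x": -8, "y": -35.4, "z": -3, "roll": 0},
    {"grip": 0, "x": -8, "y": -35.4, "z": -3, "roll": 0},
    {"grip": 0, "x": -8, "y": -35.4, "z": -3, "roll": 0},
    {"grip": 0, "x": -8, "y": -35.4, "z": -3, "roll": 0},
  ],
)

```text
clock: 11.58
tcp_pos: [0.4621, -0.006, 0.2317]
orientation: [0.294, 0.094, 0.949, 0.065]
wrist_force: [0.9, -0.2, -0.2]
finger_gap: 0.0851
grip_force: 0.0
```

servo_tool(
  increments=[
    {"grip": 0, "x": -8, "y": -35.4, "z": -3, "roll": 0},
    {"grip": 0, "x": -8, "y": -35.4, "z": -3, "roll": 0},
    {"grip": 0, "x": -8, "y": -35.4, "z": -3, "roll": 0},
    {"grip": 0, "x": -8, "y": -35.4, "z": -3, "roll": 0},
    {"grip": 0, "x": 4.4, "y": -36.5, "z": 9.3, "roll": 0},
  ],
)

```text
clock: 12.0
tcp_pos: [0.4591, -0.1892, 0.2197]
orientation: [0.296, 0.094, 0.948, 0.062]
wrist_force: [1.0, -0.4, 0.3]
finger_gap: 0.0856
grip_force: 0.0
```

servo_tool(
  increments=[
    {"grip": 0, "x": 4.4, "y": -36.5, "z": 9.3, "roll": 0},
    {"grip": 0, "x": 4.4, "y": -36.5, "z": 9.3, "roll": 0},
    {"grip": 0, "x": 4.4, "y": -36.5, "z": 9.3, "roll": 0},
    {"grip": 0, "x": 4.4, "y": -36.5, "z": 9.3, "roll": 0},
    {"grip": 0, "x": 4.4, "y": -36.5, "z": 9.3, "roll": 0},
  ],
)

```text
clock: 12.42
tcp_pos: [0.439, -0.3565, 0.1318]
orientation: [0.293, 0.095, 0.949, 0.064]
wrist_force: [0.2, 0.1, 0.9]
finger_gap: 0.0852
grip_force: 0.0
```

servo_tool(
  increments=[
    {"grip": 0, "x": 4.4, "y": -36.5, "z": 9.3, "roll": 0},
    {"grip": 0, "x": 0, "y": 0, "z": 0, "roll": 0},
  ],
)

```text
clock: 12.58
tcp_pos: [0.4347, -0.394, 0.1119]
orientation: [0.292, 0.097, 0.949, 0.064]
wrist_force: [0.8, -1.1, -0.1]
finger_gap: 0.0858
grip_force: 0.0
```

Run:
```python
from h import *
st();M=Rt();a=np.array([np.cos(-.147),np.sin(-.147),0]);print("y.a",M[:,1]@a)
plan([[.435,-.387,.1147],[.4922,-.3803,.033]])
a=snap("scene","s5");b=snap("top","t5")
c=np.zeros((480,800,3),np.uint8);c[:,:400]=cv2.resize(a[250:370,150:250],(400,480),interpolation=2);c[:,400:]=cv2.resize(b[200:320,390:490],(400,480),interpolation=2)
cv2.imwrite("pics/c5.png",np.clip(c[:,:,::-1]*1.4,0,255).astype(np.uint8))
```

```text
t 12.58 p [ 0.4347 -0.394   0.1119] z [ 0.567  0.066 -0.821] y [0.147 0.973 0.179] lean 34.8 q [-1.165  0.236 -0.521  0.617  0.578 -0.903] gap 0.0858 F [ 0.8 -1.1 -0.1]
y.a 0.0027292419197711385
1 rows of [-0.2  7.3 -1.6]
3 rows of [-0.2  0.1 33.3]
```

View pics/c5.png

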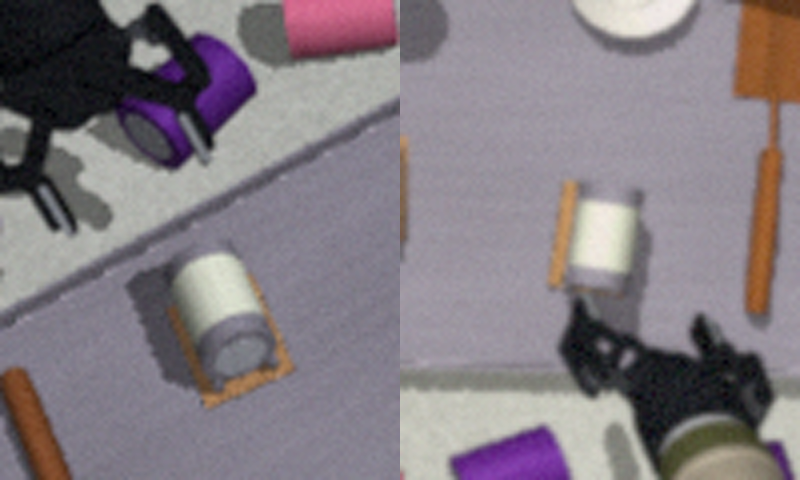

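servo_tool(
  increments=[
    {"grip": 0, "x": 0, "y": 7, "z": 0, "roll": 0},
    {"grip": 0, "x": 0, "y": 0, "z": 30, "roll": 0},
    {"grip": 0, "x": 0, "y": 0, "z": 30, "roll": 0},
    {"grip": 0, "x": 0, "y": 0, "z": 30, "roll": 0},
    {"grip": 0, "x": 0, "y": 0, "z": 0, "roll": 0},
  ],
)

```text
clock: 13.1
tcp_pos: [0.4887, -0.3699, 0.0406]
orientation: [0.291, 0.094, 0.95, 0.068]
wrist_force: [0.3, 0.4, -0.8]
finger_gap: 0.0853
grip_force: 0.0
```

Run:
```python
from h import *
st();plan([[.4922,-.3803,.033]])
```

```text
t 13.1 p [ 0.4887 -0.3699  0.0406] z [ 0.566  0.073 -0.821] y [0.14  0.973 0.183] lean 34.8 q [-1.047  0.347 -0.594  0.369  0.555 -0.774] gap 0.0853 F [ 0.3  0.4 -0.8]
1 rows of [ -1.  -11.    7.5]
```

servo_tool(
  increments=[
    {"grip": 0, "x": -1, "y": -11, "z": 7.5, "roll": 0},
    {"grip": 0, "x": 0, "y": 0, "z": 0, "roll": 0},
    {"grip": 0, "x": 0, "y": 0, "z": 0, "roll": 0},
  ],
)

```text
clock: 13.35
tcp_pos: [0.4918, -0.3846, 0.0373]
orientation: [0.293, 0.095, 0.949, 0.065]
wrist_force: [0.1, -0.3, 0.7]
finger_gap: 0.0854
grip_force: 0.0
```

Run:
```python
from h import *
st();plan([[.4922,-.3803,.033]])
```

```text
t 13.35 p [ 0.4918 -0.3846  0.0373] z [ 0.569  0.068 -0.82 ] y [0.143 0.973 0.179] lean 34.9 q [-1.056  0.37  -0.57   0.368  0.557 -0.78 ] gap 0.0854 F [ 0.1 -0.3  0.7]
1 rows of [2.9 3.5 4. ]
```

servo_tool(
  increments=[
    {"grip": 0, "x": 2.5, "y": 3, "z": 3.5, "roll": 0},
    {"grip": 0, "x": 0, "y": 0, "z": 0, "roll": 0},
    {"grip": 1, "x": 0, "y": 0, "z": 0, "roll": 0},
    {"grip": 1, "x": 0, "y": 0, "z": 0, "roll": 0},
    {"grip": 1, "x": 0, "y": 0, "z": 0, "roll": 0},
  ],
  grip_force=50,
)

```text
clock: 13.77
tcp_pos: [0.4916, -0.3814, 0.0322]
orientation: [0.293, 0.096, 0.949, 0.065]
wrist_force: [0.1, 0.2, 0.9]
finger_gap: 0.0514
grip_force: 0.0
```

servo_tool(
  increments=[
    {"grip": 1, "x": 0, "y": 0, "z": 0, "roll": 0},
    {"grip": 1, "x": 0, "y": 0, "z": 0, "roll": 0},
    {"grip": 1, "x": 0, "y": 0, "z": 0, "roll": 0},
    {"grip": 1, "x": 0, "y": 0, "z": 0, "roll": 0},
  ],
)

```text
clock: 14.1
tcp_pos: [0.4913, -0.382, 0.0329]
orientation: [0.293, 0.097, 0.949, 0.065]
wrist_force: [-8.2, 1.6, 10.0]
finger_gap: 0.0471
grip_force: 49.1
```

Run:
```python
from h import *
st();M=Rt();p=np.array(env.get_state()["tcp_pos"]);c=M.T@(np.array([.4796,-.3818,.051])-p);c[1]=0;np.save("c.npy",c);print(c)
P=M@R.from_euler("z",-17,degrees=True).as_matrix();print((P@M.T@[np.cos(.147),-np.sin(.147),0]).round(3))
plan([p+[0,0,.07],p+[-.03,0,.16]])
```

```text
t 14.1 p [ 0.4913 -0.382   0.0329] z [ 0.568  0.067 -0.82 ] y [0.145 0.973 0.18 ] lean 34.9 q [-1.054  0.372 -0.58   0.353  0.555 -0.775] gap 0.0471 F [-8.2  1.6 10. ]
[-0.00032675  0.         -0.02146861]
[0.995 0.099 0.024]
2 rows of [-19.    6.3 -28.7]
3 rows of [ -8.2   3.9 -30.3]
```

servo_tool(
  increments=[
    {"grip": 1, "x": -19, "y": 6.3, "z": -28.7, "roll": 0},
    {"grip": 1, "x": -19, "y": 6.3, "z": -28.7, "roll": 0},
    {"grip": 1, "x": -8, "y": 4, "z": -30, "roll": 0},
    {"grip": 1, "x": -8, "y": 4, "z": -30, "roll": 0},
    {"grip": 1, "x": -8, "y": 4, "z": -30, "roll": 0},
  ],
)

```text
clock: 14.52
tcp_pos: [0.4609, -0.3804, 0.1915]
orientation: [0.292, 0.096, 0.949, 0.066]
wrist_force: [0.4, -0.6, -3.0]
finger_gap: 0.0469
grip_force: 54.6
```

servo_tool(
  increments=[
    {"grip": 1, "x": 0, "y": 0, "z": 0, "roll": -5.7},
    {"grip": 1, "x": 0, "y": 0, "z": 0, "roll": -5.7},
    {"grip": 1, "x": 0, "y": 0, "z": 0, "roll": -5.7},
    {"grip": 1, "x": 0, "y": 0, "z": 0, "roll": 0},
  ],
)

```text
clock: 14.85
tcp_pos: [0.4612, -0.3809, 0.1904]
orientation: [0.299, -0.047, 0.953, 0.021]
wrist_force: [0.6, 0.2, -2.4]
finger_gap: 0.0469
grip_force: 55.1
```

Run:
```python
from h import *
st();cen();g=DO+.003*DX+.0879*DYv+[0,0,.109]
plan([tp([.46,g[1]-.010,.20])])
```

```text
t 14.85 p [ 0.4612 -0.3809  0.1904] z [ 0.567  0.069 -0.821] y [-0.102  0.995  0.013] lean 34.8 q [-1.106  0.157 -0.406  0.776  0.568 -1.136] gap 0.0469 F [ 0.6  0.2 -2.4]
centre [ 0.4493 -0.3823  0.2082] disp [-0.1647 -0.4694  0.1962]
15 rows of [-3.1 37.1  3.4]
```

servo_tool(
  increments=[
    {"grip": 1, "x": -3, "y": 37, "z": 3.4, "roll": 0},
    {"grip": 1, "x": -3, "y": 37, "z": 3.4, "roll": 0},
    {"grip": 1, "x": -3, "y": 37, "z": 3.4, "roll": 0},
    {"grip": 1, "x": -3, "y": 37, "z": 3.4, "roll": 0},
    {"grip": 1, "x": -3, "y": 37, "z": 3.4, "roll": 0},
  ],
)

```text
clock: 15.27
tcp_pos: [0.4642, -0.193, 0.1869]
orientation: [0.298, -0.044, 0.953, 0.022]
wrist_force: [1.5, 0.3, -2.5]
finger_gap: 0.0466
grip_force: 54.8
```

servo_tool(
  increments=[
    {"grip": 1, "x": -3, "y": 37, "z": 3.4, "roll": 0},
    {"grip": 1, "x": -3, "y": 37, "z": 3.4, "roll": 0},
    {"grip": 1, "x": -3, "y": 37, "z": 3.4, "roll": 0},
    {"grip": 1, "x": -3, "y": 37, "z": 3.4, "roll": 0},
    {"grip": 1, "x": -3, "y": 37, "z": 3.4, "roll": 0},
  ],
)

```text
clock: 15.68
tcp_pos: [0.4673, -0.0068, 0.1844]
orientation: [0.299, -0.044, 0.953, 0.022]
wrist_force: [0.2, -1.1, -3.3]
finger_gap: 0.0469
grip_force: 54.8
```

servo_tool(
  increments=[
    {"grip": 1, "x": -3, "y": 37, "z": 3.4, "roll": 0},
    {"grip": 1, "x": -3, "y": 37, "z": 3.4, "roll": 0},
    {"grip": 1, "x": -3, "y": 37, "z": 3.4, "roll": 0},
    {"grip": 1, "x": -3, "y": 37, "z": 3.4, "roll": 0},
    {"grip": 1, "x": -3, "y": 37, "z": 3.4, "roll": 0},
  ],
)

```text
clock: 16.1
tcp_pos: [0.4703, 0.1798, 0.1816]
orientation: [0.299, -0.045, 0.953, 0.022]
wrist_force: [1.0, -0.4, -2.4]
finger_gap: 0.0465
grip_force: 54.8
```

servo_tool(
  increments=[
    {"grip": 1, "x": 0, "y": 0, "z": 0, "roll": 0},
  ],
)

```text
clock: 16.18
tcp_pos: [0.4701, 0.1854, 0.1819]
orientation: [0.299, -0.05, 0.953, 0.025]
wrist_force: [-0.1, -0.3, -1.7]
finger_gap: 0.0469
grip_force: 55.1
```

Run:
```python
from h import *
st();cen();g=DO+.003*DX+.0879*DYv+[0,0,.109]
plan([tp([.46,g[1]-.010,.155]),tp(g-.02*DX+[0,0,.028])],step=30)
```

```text
t 16.18 p [0.4701 0.1854 0.1819] z [ 0.566  0.078 -0.82 ] y [-0.11   0.994  0.018] lean 34.9 q [ 0.259 -0.218 -0.846  0.338 -0.07   0.132] gap 0.0469 F [-0.1 -0.3 -1.7]
centre [0.4582 0.1838 0.1997] disp [-0.1001  0.0931  0.1877]
2 rows of [12.2 -3.  18.7]
3 rows of [-21.2  -0.4  17.2]
```

servo_tool(
  increments=[
    {"grip": 1, "x": 12, "y": -3, "z": 18.5, "roll": 0},
    {"grip": 1, "x": 12, "y": -3, "z": 18.5, "roll": 0},
    {"grip": 1, "x": -16, "y": 0, "z": 12, "roll": 0},
    {"grip": 1, "x": -16, "y": 0, "z": 12, "roll": 0},
    {"grip": 1, "x": 0, "y": 0, "z": 0, "roll": 0},
  ],
)

```text
clock: 16.6
tcp_pos: [0.5163, 0.1768, 0.1367]
orientation: [0.3, -0.044, 0.953, 0.022]
wrist_force: [0.9, -0.4, -1.9]
finger_gap: 0.047
grip_force: 54.9
```

Run:
```python
from h import *
st();cen();g=DO+.003*DX+.0879*DYv+[0,0,.109]
plan([tp(g-.005*DX+[0,0,.028])],step=22)
```

```text
t 16.6 p [0.5163 0.1768 0.1367] z [ 0.569  0.069 -0.819] y [-0.098  0.995  0.015] lean 35.0 q [ 0.212 -0.071 -0.863  0.171 -0.053  0.102] gap 0.047 F [ 0.9 -0.4 -1.9]
centre [0.5044 0.1753 0.1545] disp [-0.055   0.0801  0.1425]
3 rows of [-13.4   2.6  11.7]
```

servo_tool(
  increments=[
    {"grip": 1, "x": -13, "y": 2.6, "z": 10.5, "roll": 0},
    {"grip": 1, "x": -13, "y": 2.6, "z": 10.5, "roll": 0},
    {"grip": 1, "x": -12, "y": 2.6, "z": 10.5, "roll": 0},
    {"grip": 1, "x": 0, "y": 0, "z": 0, "roll": 0},
  ],
)

```text
clock: 16.93
tcp_pos: [0.5642, 0.1896, 0.133]
orientation: [0.3, -0.045, 0.953, 0.022]
wrist_force: [0.7, -0.6, -2.1]
finger_gap: 0.0471
grip_force: 55.0
```

Run:
```python
from h import *
st();cen();g=DO+.003*DX+.0879*DYv+[0,0,.109]
plan([tp(g)],step=22)
b=snap("top","t6");a=snap("scene","s6");c=np.zeros((480,800,3),np.uint8);c[:,:400]=cv2.resize(a[180:280,340:423],(400,480),interpolation=2);c[:,400:]=cv2.resize(b[180:280,225:308],(400,480),interpolation=2)
cv2.imwrite("pics/c6.png",np.clip(c[:,:,::-1]*1.4,0,255).astype(np.uint8))
```

```text
t 16.93 p [0.5642 0.1896 0.133 ] z [ 0.569  0.069 -0.819] y [-0.098  0.995  0.015] lean 35.0 q [ 0.218  0.033 -0.774  0.156 -0.056  0.107] gap 0.0471 F [ 0.7 -0.6 -2.1]
centre [0.5522 0.1881 0.1507] disp [-0.0061  0.0882  0.1387]
2 rows of [ 4.8 -0.4 14.8]
```

View pics/c6.png

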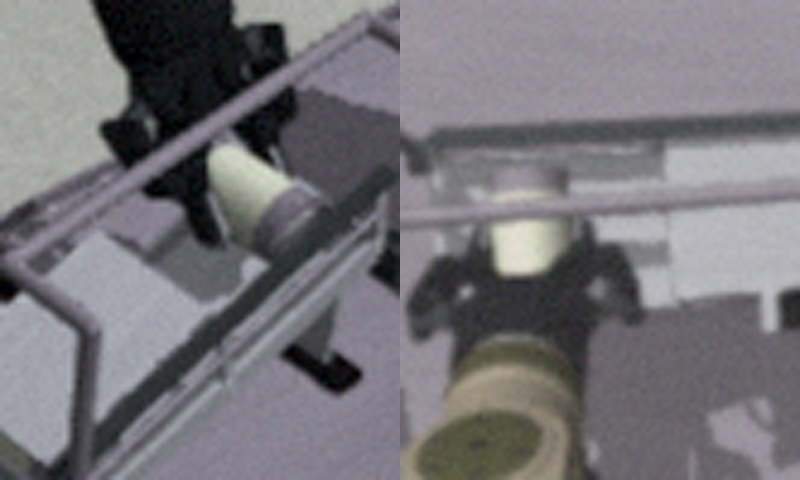

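servo_tool(
  increments=[
    {"grip": 1, "x": 5, "y": -0.3, "z": 14, "roll": 0},
    {"grip": 1, "x": 5, "y": -0.3, "z": 12, "roll": 0},
    {"grip": 1, "x": 0, "y": 0, "z": 0, "roll": 0},
  ],
)

```text
clock: 17.28
tcp_pos: [0.5652, 0.189, 0.1021]
orientation: [0.296, -0.046, 0.954, 0.021]
wrist_force: [-1.0, -0.1, -3.1]
finger_gap: 0.0469
grip_force: 55.0
```

Run:
```python
from h import *
st();cen()
```

```text
t 17.28 p [0.5652 0.189  0.1021] z [ 0.563  0.067 -0.824] y [-0.099  0.995  0.013] lean 34.5 q [ 0.216  0.085 -0.809  0.076 -0.055  0.103] gap 0.0469 F [-1.  -0.1 -3.1]
centre [0.5534 0.1876 0.1199] disp [-0.005   0.0875  0.1079]
```

servo_tool(
  increments=[
    {"grip": 1, "x": -5.7, "y": 0, "z": 3.5, "roll": 0},
    {"grip": 1, "x": 0, "y": 0, "z": 0, "roll": 0},
    {"grip": 1, "x": 0, "y": 0, "z": 0, "roll": 0},
  ],
)

```text
clock: 17.53
tcp_pos: [0.576, 0.1906, 0.1073]
orientation: [0.3, -0.046, 0.953, 0.022]
wrist_force: [0.2, 0.2, -1.7]
finger_gap: 0.0467
grip_force: 55.0
```

Run:
```python
from h import *
st();cen()
```

```text
t 17.53 p [0.576  0.1906 0.1073] z [ 0.57   0.069 -0.819] y [-0.1    0.995  0.014] lean 35.0 q [ 0.214  0.094 -0.789  0.079 -0.054  0.101] gap 0.0467 F [ 0.2  0.2 -1.7]
centre [0.564  0.1892 0.1251] disp [0.0057 0.0881 0.1131]
```

servo_tool(
  increments=[
    {"grip": 1, "x": 5, "y": 0, "z": 1.5, "roll": 0},
    {"grip": 1, "x": 0, "y": 0, "z": 0, "roll": 0},
    {"grip": 1, "x": 0, "y": 0, "z": 0, "roll": 0},
  ],
)

```text
clock: 17.78
tcp_pos: [0.571, 0.1902, 0.1014]
orientation: [0.299, -0.046, 0.953, 0.021]
wrist_force: [0.7, -0.9, -1.1]
finger_gap: 0.0467
grip_force: 55.0
```

Run:
```python
from h import *
st();cen()
```

```text
t 17.78 p [0.571  0.1902 0.1014] z [ 0.567  0.068 -0.821] y [-0.101  0.995  0.013] lean 34.8 q [ 0.216  0.096 -0.804  0.066 -0.055  0.102] gap 0.0467 F [ 0.7 -0.9 -1.1]
centre [0.5591 0.1887 0.1193] disp [0.0007 0.0881 0.1073]
```

Good. Release, withdraw.

servo_tool(
  increments=[
    {"grip": 0.0, "x": 0, "y": 0, "z": 0, "roll": 0},
    {"grip": 0, "x": 0, "y": 0, "z": 0, "roll": 0},
    {"grip": 0, "x": 0, "y": 0, "z": 0, "roll": 0},
    {"grip": 0, "x": -8.6, "y": 0, "z": -12.3, "roll": 0},
    {"grip": 0, "x": -8.6, "y": 0, "z": -12.3, "roll": 0},
  ],
)

```text
clock: 18.2
tcp_pos: [0.5712, 0.1897, 0.1312]
orientation: [0.298, -0.046, 0.953, 0.021]
wrist_force: [0.2, 0.6, -0.0]
finger_gap: 0.0847
grip_force: 0.0
```

servo_tool(
  increments=[
    {"grip": 0, "x": 0, "y": 0, "z": -12, "roll": 0},
    {"grip": 0, "x": 0, "y": 0, "z": -20, "roll": 0},
    {"grip": 0, "x": 0, "y": 0, "z": -35, "roll": 0},
    {"grip": 0, "x": 20, "y": 0, "z": -35, "roll": 0},
    {"grip": 0, "x": 20, "y": 0, "z": -35, "roll": 0},
  ],
)

```text
clock: 18.62
tcp_pos: [0.4617, 0.1774, 0.2236]
orientation: [0.3, -0.046, 0.952, 0.022]
wrist_force: [0.0, 1.1, 0.1]
finger_gap: 0.0854
grip_force: 0.0
```

servo_tool(
  increments=[
    {"grip": 0.6, "x": 0, "y": -35, "z": 0, "roll": 0},
    {"grip": 1, "x": 0, "y": -35, "z": 0, "roll": 0},
    {"grip": 1, "x": 0, "y": -35, "z": 0, "roll": 0},
    {"grip": 1, "x": 0, "y": -35, "z": 0, "roll": 0},
    {"grip": 1, "x": 0, "y": -35, "z": 0, "roll": 0},
  ],
)

```text
clock: 19.03
tcp_pos: [0.4792, 0.0022, 0.2205]
orientation: [0.301, -0.047, 0.952, 0.021]
wrist_force: [1.3, 0.5, -0.6]
finger_gap: 0.0256
grip_force: 0.0
```

Run:
```python
from h import *
st()
a=snap("scene","s7");b=snap("top","t7")
c=np.zeros((480,800,3),np.uint8);c[:,:400]=cv2.resize(a[180:300,320:420],(400,480),interpolation=2);c[:,400:]=cv2.resize(b[180:300,230:330],(400,480),interpolation=2)
cv2.imwrite("pics/c7.png",np.clip(c[:,:,::-1]*1.4,0,255).astype(np.uint8))
```

```text
t 19.03 p [0.4792 0.0022 0.2205] z [ 0.571  0.068 -0.818] y [-0.102  0.995  0.012] lean 35.1 q [-0.322 -0.327 -0.806  0.525  0.248 -0.347] gap 0.0256 F [ 1.3  0.5 -0.6]
```

View pics/c7.png

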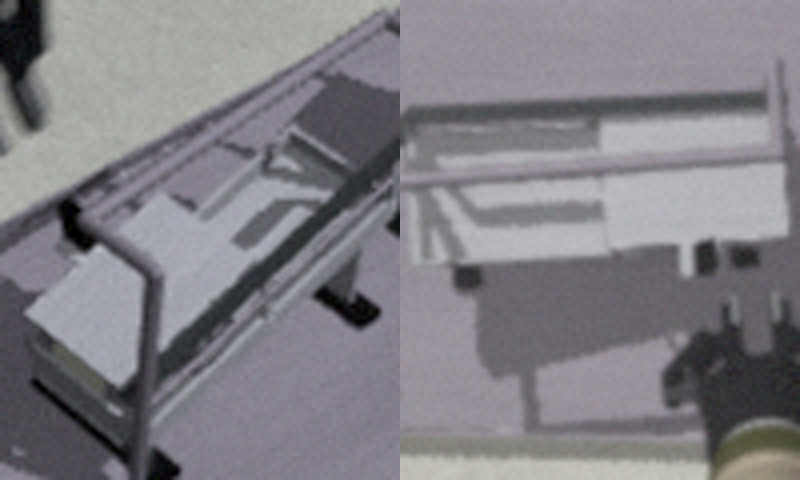

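The mouth is empty, and both tins are under the cover. I've used all ten views, so I'll find the tab numerically from dark blobs in both cameras.

Run:
```python
from h import *
for n,box in(("top0",(225,330,225,262)),("scene0",(315,375,205,305)),("scene7",(315,375,205,305))):
    f=n if n[-1]=="0" else "s7"
    im=cv2.imread(f"pics/{f}.png").max(axis=2);x0,x1,y0,y1=box
    k,l,s,c=cv2.connectedComponentsWithStats((im[y0:y1,x0:x1]<50).astype(np.uint8))
    for i in range(1,k):
        if s[i,4]>8: print(n,s[i][:2]+[x0,y0],s[i][2:],c[i].round(1)+[x0,y0])
def D(a,b,z): return DO+a*DX+b*DYv+[0,0,z]
def S(x,s,h): return D(x,s*np.cos(.2094)-h*np.sin(.2094),.062+s*np.sin(.2094)+h*np.cos(.2094))
for h in(72,90,108): 
    P=S(-.062,-.0525+.003,h/1000);print(h,P.round(4),proj("top",P).round(1),proj("scene",P).round(1))
P=D(-.06,-.1,0);print("foot",proj("top",P),proj("scene",P))
```

```text
top0 [304 241] [ 5  8 30] [306.  244.2]
top0 [313 242] [ 6  5 30] [315.5 244. ]
top0 [244 247] [ 6  5 28] [246.5 248.9]
scene0 [325 223] [ 26  21 116] [338.5 234. ]
scene0 [326 246] [ 33  55 373] [344.5 279.4]
scene0 [359 256] [16 19 89] [366.6 264.9]
scene0 [356 292] [ 9 11 61] [359.6 297. ]
scene7 [324 205] [ 5  7 21] [326.3 207.9]
scene7 [315 209] [ 4  9 20] [316.1 214. ]
scene7 [330 223] [ 17  20 102] [338.8 233.8]
scene7 [326 247] [ 32  53 332] [344.7 279.8]
scene7 [359 256] [ 16  20 103] [366.4 265.7]
scene7 [329 263] [ 5  5 14] [331.  264.8]
scene7 [356 292] [ 9 10 58] [359.7 297. ]
72 [0.5115 0.0318 0.1341] [305.5 245.1] [338.4 240.5]
90 [0.5119 0.0281 0.1517] [306.7 244.8] [337.6 236.7]
108 [0.5123 0.0244 0.1694] [307.8 244.3] [336.8 232.9]
foot [318.0517781  245.50465506] [328.7651763  275.57759093]
```

```bash
cat >> h.py <<'E'
def S(x,s,h): return DO+x*DX+(s*np.cos(.2094)-h*np.sin(.2094))*DYv+[0,0,.062+s*np.sin(.2094)+h*np.cos(.2094)]
def inS():
    d=np.array(env.get_state()["tcp_pos"])-DO;y=d@DYv;z=d[2]-.062;c,s=np.cos(.2094),np.sin(.2094)
    print("chute x,s,h",np.round([d@DX,y*c+z*s,-y*s+z*c],4))
E
python3 - <<'E'
from h import *
inS();P=S(-.057,-.086,.088);Q=P-.06*Rt()[:,2];print(P,Q)
plan([Q+[0,0,.04],P],step=36)
E
```

```text
chute x,s,h [-0.0964 -0.0623  0.1631]
[ 0.52035854 -0.0065279   0.14220063] [ 0.48609652 -0.01016895  0.19132147]
1 rows of [-10.3  -7.7  -6. ]
3 rows of [ 7.7 -0.1 30.9]
```

servo_tool(
  increments=[
    {"grip": 1, "x": -10, "y": -8, "z": -6, "roll": 0},
    {"grip": 1, "x": 0, "y": 0, "z": 0, "roll": 0},
    {"grip": 1, "x": 8, "y": 0, "z": 25, "roll": 0},
    {"grip": 1, "x": 8, "y": 0, "z": 25, "roll": 0},
    {"grip": 1, "x": 0, "y": 0, "z": 0, "roll": 0},
  ],
  grip_force=30,
)

```text
clock: 19.55
tcp_pos: [0.4976, -0.0, 0.1746]
orientation: [0.296, -0.046, 0.954, 0.023]
wrist_force: [-1.0, -0.1, -1.2]
finger_gap: -0.0001
grip_force: 0.0
```

Run:
```python
from h import *
st();inS();P=S(-.057,-.086,.088)
plan([P,S(-.057,-.070,.088)],step=36)
```

```text
t 19.55 p [ 0.4976 -0.      0.1746] z [ 0.563  0.071 -0.824] y [-0.102  0.995  0.016] lean 34.5 q [-0.31  -0.23  -0.862  0.381  0.241 -0.338] gap -0.0001 F [-1.  -0.1 -1.2]
chute x,s,h [-0.0791 -0.0708  0.1179]
2 rows of [ 0.1 -4.6 19.5]
1 rows of [-1.8 15.7 -2.5]
```

servo_tool(
  increments=[
    {"grip": 1, "x": 0, "y": -15, "z": 0, "roll": 0},
    {"grip": 1, "x": 0, "y": 0, "z": 0, "roll": 0},
    {"grip": 1, "x": 0, "y": 0, "z": 18, "roll": 0},
    {"grip": 1, "x": 0, "y": 0, "z": 18, "roll": 0},
    {"grip": 1, "x": 0, "y": 0, "z": 0, "roll": 0},
  ],
)

```text
clock: 19.97
tcp_pos: [0.5219, -0.0133, 0.1486]
orientation: [0.298, -0.046, 0.953, 0.022]
wrist_force: [-1.1, -0.1, 0.1]
finger_gap: -0.0001
grip_force: 0.0
```

Run:
```python
from h import *
st();inS()
plan([S(-.057,-.086,.088),S(-.057,.055,.088)],step=12)
```

```text
t 19.97 p [ 0.5219 -0.0133  0.1486] z [ 0.567  0.069 -0.821] y [-0.102  0.995  0.014] lean 34.8 q [-0.325 -0.139 -0.872  0.278  0.25  -0.35 ] gap -0.0001 F [-1.1 -0.1  0.1]
chute x,s,h [-0.0561 -0.0915  0.0957]
1 rows of [4.4 6.8 4.8]
12 rows of [-1.3 11.5 -1.9]
```

servo_tool(
  increments=[
    {"grip": 1, "x": 3, "y": 0, "z": 4, "roll": 0},
    {"grip": 1, "x": -1.3, "y": 11.5, "z": -1.9, "roll": 0},
    {"grip": 1, "x": -1.3, "y": 11.5, "z": -1.9, "roll": 0},
    {"grip": 1, "x": -1.3, "y": 11.5, "z": -1.9, "roll": 0},
    {"grip": 1, "x": -1.3, "y": 11.5, "z": -1.9, "roll": 0},
  ],
)

```text
clock: 20.38
tcp_pos: [0.5166, 0.0313, 0.1553]
orientation: [0.299, -0.046, 0.953, 0.021]
wrist_force: [0.8, -2.6, -1.1]
finger_gap: -0.0002
grip_force: 1.3
```

Run:
```python
from h import *
st();inS()
```

```text
t 20.38 p [0.5166 0.0313 0.1553] z [ 0.568  0.067 -0.82 ] y [-0.099  0.995  0.012] lean 34.9 q [-0.201 -0.169 -0.881  0.273  0.18  -0.242] gap -0.0002 F [ 0.8 -2.6 -1.1]
chute x,s,h [-0.057  -0.0461  0.093 ]
```

servo_tool(
  increments=[
    {"grip": 1, "x": -1.3, "y": 11.5, "z": -1.9, "roll": 0},
    {"grip": 1, "x": -1.3, "y": 11.5, "z": -1.9, "roll": 0},
    {"grip": 1, "x": -1.3, "y": 11.5, "z": -1.9, "roll": 0},
    {"grip": 1, "x": -1.3, "y": 11.5, "z": -1.9, "roll": 0},
    {"grip": 1, "x": -1.3, "y": 11.5, "z": -1.9, "roll": 0},
  ],
)

```text
clock: 20.8
tcp_pos: [0.5108, 0.0884, 0.1679]
orientation: [0.3, -0.046, 0.953, 0.021]
wrist_force: [1.6, -2.4, -0.7]
finger_gap: -0.0
grip_force: 1.3
```

servo_tool(
  increments=[
    {"grip": 1, "x": -1.3, "y": 11.5, "z": -1.9, "roll": 0},
    {"grip": 1, "x": -1.3, "y": 11.5, "z": -1.9, "roll": 0},
    {"grip": 1, "x": 0, "y": 0, "z": 0, "roll": 0},
  ],
)

```text
clock: 21.05
tcp_pos: [0.5086, 0.1127, 0.1733]
orientation: [0.3, -0.047, 0.953, 0.022]
wrist_force: [0.2, -0.0, 0.9]
finger_gap: -0.0002
grip_force: 0.0
```

Run:
```python
from h import *
st();inS()
```

```text
t 21.05 p [0.5086 0.1127 0.1733] z [ 0.57   0.07  -0.819] y [-0.103  0.995  0.014] lean 35.0 q [ 0.034 -0.188 -0.851  0.298  0.051 -0.049] gap -0.0002 F [ 0.2 -0.   0.9]
chute x,s,h [-0.0569  0.0377  0.0935]
```

Small steps now until the force rises at the stop.

servo_tool(
  increments=[
    {"grip": 1, "x": -0.7, "y": 6, "z": -1, "roll": 0},
    {"grip": 1, "x": -0.7, "y": 6, "z": -1, "roll": 0},
    {"grip": 1, "x": 0, "y": 3, "z": -0.5, "roll": 0},
  ],
)

```text
clock: 21.3
tcp_pos: [0.5073, 0.1259, 0.1756]
orientation: [0.3, -0.046, 0.953, 0.021]
wrist_force: [0.2, -3.3, 3.3]
finger_gap: 0.0002
grip_force: 1.5
```

servo_tool(
  increments=[
    {"grip": 1, "x": -0.3, "y": 3, "z": -0.5, "roll": 0},
    {"grip": 1, "x": -0.3, "y": 3, "z": -0.5, "roll": 0},
  ],
)

```text
clock: 21.47
tcp_pos: [0.5067, 0.1318, 0.1766]
orientation: [0.3, -0.046, 0.953, 0.021]
wrist_force: [0.9, -3.1, 2.4]
finger_gap: -0.0001
grip_force: 1.5
```

Run:
```python
from h import *
st();inS();snap("top","t8");im=cv2.imread("pics/t8.png").max(axis=2)
a=cv2.imread("pics/t7.png").max(axis=2)
print(a[232,235:325:3]);print(im[232,235:325:3])
```

```text
t 21.47 p [0.5067 0.1318 0.1766] z [ 0.569  0.068 -0.82 ] y [-0.1    0.995  0.013] lean 35.0 q [ 0.092 -0.183 -0.838  0.306  0.015  0.001] gap -0.0001 F [ 0.9 -3.1  2.4]
chute x,s,h [-0.057   0.0571  0.0927]
[ 97  93 131 127  91 104  97  92  93  92  93  95  91  92  92 103 135 133
 135 134 136 135 132 135 136 131 133 133 136 131]
[100 134 136 136 134 134 136 133 134 133 134 133 133 134 132 132 125  92
 116 161 144 125  89 144 162 163 158 143 111  82]
```

servo_tool(
  increments=[
    {"grip": 1, "x": -0.3, "y": 3, "z": -0.5, "roll": 0},
    {"grip": 1, "x": -0.3, "y": 3, "z": -0.5, "roll": 0},
  ],
)

```text
clock: 21.68
tcp_pos: [0.5063, 0.1328, 0.1769]
orientation: [0.299, -0.043, 0.953, 0.015]
wrist_force: [6.1, -29.1, -2.5]
finger_gap: -0.0001
grip_force: 14.4
```

servo_tool(
  increments=[
    {"grip": 1, "x": -0.3, "y": 3, "z": -0.5, "roll": 0},
  ],
)

```text
clock: 21.77
tcp_pos: [0.5061, 0.133, 0.1771]
orientation: [0.299, -0.041, 0.953, 0.012]
wrist_force: [8.9, -38.7, -5.0]
finger_gap: -0.0002
grip_force: 19.3
```

servo_tool(
  increments=[
    {"grip": 1, "x": -0.3, "y": 3, "z": -0.5, "roll": 0},
  ],
)

```text
clock: 21.85
tcp_pos: [0.506, 0.1332, 0.1772]
orientation: [0.299, -0.039, 0.953, 0.009]
wrist_force: [12.7, -48.0, -7.3]
finger_gap: 0.0001
grip_force: 24.1
```

Run:
```python
from h import *
st();inS()
```

```text
t 21.85 p [0.506  0.1332 0.1772] z [ 0.569  0.041 -0.821] y [-0.08   0.997 -0.006] lean 34.8 q [ 0.12  -0.178 -0.83   0.312 -0.028  0.03 ] gap 0.0001 F [ 12.7 -48.   -7.3]
chute x,s,h [-0.0576  0.0587  0.093 ]
```

At the stop. Backing off.

servo_tool(
  increments=[
    {"grip": 1, "x": 0, "y": -12, "z": 0, "roll": 0},
    {"grip": 1, "x": 0, "y": -10, "z": 0, "roll": 0},
    {"grip": 1, "x": 0, "y": 0, "z": -30, "roll": 0},
    {"grip": 1, "x": 0, "y": 0, "z": -35, "roll": 0},
    {"grip": 1, "x": 0, "y": 0, "z": -35, "roll": 0},
  ],
)

```text
clock: 22.27
tcp_pos: [0.4483, 0.1151, 0.2589]
orientation: [0.297, -0.046, 0.954, 0.022]
wrist_force: [0.8, 0.6, 0.8]
finger_gap: 0.0004
grip_force: 0.0
```

servo_tool(
  increments=[
    {"grip": 1, "x": 0, "y": 0, "z": 0, "roll": 0},
    {"grip": 1, "x": 0, "y": 0, "z": 0, "roll": 0},
    {"grip": 1, "x": 0, "y": 0, "z": 0, "roll": 0},
  ],
)

```text
clock: 22.52
tcp_pos: [0.45, 0.1153, 0.2596]
orientation: [0.299, -0.046, 0.953, 0.022]
wrist_force: [0.1, 0.3, -0.7]
finger_gap: 0.0003
grip_force: 0.0
```

Run:
```python
from h import *
st();n=snap("top","t9").max(axis=2).astype(int);s=snap("scene","s9");print(n[232,229:325:3])
# cream pixels inside the chute, scene view: where?
s=s.astype(int);m=(s[:,:,0]-s[:,:,2]>15)&(s.max(axis=2)>60)&(s.max(axis=2)<230);ys,xs=np.nonzero(m[230:310,320:420]);print(len(xs),xs.mean()+320,ys.mean()+230)
from h import S as F
for p in((0,-.084,.031),(0,-.029,.024)): print(proj("scene",F(*p)).round(1))
P=[F(-.062,s,.108) for s in(.0775,.0805)];print([proj("top",p).round(1) for p in P])
t=n[225:262,225:330];k,l,st_,c=cv2.connectedComponentsWithStats((t<50).astype(np.uint8));print([(c[i]+[225,225]).round(1) for i in range(1,k) if st_[i,4]>8])
```

```text
t 22.52 p [0.45   0.1153 0.2596] z [ 0.567  0.069 -0.82 ] y [-0.101  0.995  0.014] lean 34.9 q [ 0.052 -0.394 -0.75   0.607  0.04  -0.033] gap 0.0003 F [ 0.1  0.3 -0.7]
[109 121  99 136 137 136 135 133 135 133 131 133 134 132 133 132 132 133
 125  87 118 160 144 125  90 145 163 163 159 141 113  83]
0 nan nan
[347.1 268.6]
[361.  257.4]
[array([263.4, 247.3]), array([262.4, 247.3])]
[array([315.7, 244. ]), array([262.2, 247.1]), array([246.6, 248.8])]<stdin>:4: RuntimeWarning: Mean of empty slice.
  ret = ret.dtype.type(ret / rcount)
```

Run:
```python
from h import *
im=cv2.imread("pics/t9.png").astype(int);m=(im[:,:,2]-im[:,:,0]>5)&(im.max(axis=2)>85)
k,l,s,c=cv2.connectedComponentsWithStats(m[195:250,275:335].astype(np.uint8))
for i in range(1,k):
    if s[i,4]>15:print(s[i]+[275,195,0,0,0],c[i]+[275,195])
for y,z,r in((-.089,.075,31),(-.033,.079,24)):
    print([proj("top",DO+x*DX+(y+e*r/1000)*DYv+[0,0,z]).round(1) for x in(-.04,0,.04) for e in(-1,1)])
```

```text
[287 221  35  15 406] [304.72413793 227.57389163]
[array([324.1, 237.2]), array([303.6, 238.8]), array([323. , 224.1]), array([302.7, 225.7]), array([322., 211.]), array([301.7, 212.6])]
[array([303.3, 238.7]), array([287.4, 240. ]), array([302.3, 225.6]), array([286.5, 226.8]), array([301.3, 212.5]), array([285.5, 213.7])]
```

```bash
python3 -c "
from h import *
print(env.hand_in())"
```

```text
the job is handed in; nothing more can be done
None
```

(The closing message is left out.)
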